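Pull a warm paste sample from the block heater and present it with its batch card

ROBOT

A 7-joint arm with a two-finger parallel gripper is mounted at the origin on a cart in front of the work surface, level with it; the furniture and walls round the work are solid. World frame = base frame: x ahead of the robot, y to its left, z up, the work surface at z = 0. Lengths are in m, angles in rad, forces in N, time in s.
With the tool pointing down it reaches from about 0.425 to 0.825 m from the base axis. Payload 3.6 kg.
Tool frame: the origin (TCP) lies at the very end of the fingers, on their centre line; the grasp point (between the pads) lies behind it (grip_point_offset is the z of the grasp point in the tool frame, in m); z points along the fingers, x is the direction in which the jaws open and shut, and the axes are right-handed (so a half turn about z gives the same grasp; the last joint's range is limited). The gripper opens to 85 mm and grips with 20 to 120 N. Pads are 22 mm wide; open, the fingers measure 114 mm over their backs; the gripper's body (76 mm by 85 mm) begins 54 mm behind the grasp point. The pads swing forward as they close: fully open they stand 13 mm farther back than shut.
Start: joints at [1.133, 0.615, -0.013, 1.423, 0.008, 1.103, -0.04], TCP at [0.26, -0.596, 0.231] pointing down, gripper open.
Joint ranges: [-3.12, 3.12], [-0.3, 2.06], [-1.34, 1.32], [0.26, 2.42], [-1.36, 4.5], [0.01, 1.98], [-2.84, 2.84]. Speed limits (rad/s): [2.79, 2.79, 3.14, 3.14, 3.14, 3.14, 3.14].

INTERFACE

Orientations are given as a unit quaternion [x, y, z, w].
In Python, from rig import * gives the robot as it stands.
- The arm moves only by the shell command python3 -m jog 'ROWS'. ROWS is JSON, a list of rows, each an object with "rotation": the turn, a rotation vector about the tool's x, y, z as a fraction of full scale, a list of three; "dp": the shift along the tool's x, y, z as a fraction of full scale, a list of three; "fingers": the closure, from 0 (fully open) to 1 (shut). A call has 1 to 5 rows; each row shifts and turns the pose as measured when the row begins, along the tool's axes as they then stand; what a row does not reach is not made up. Full scale, the value 1, is 0.25 m for a shift and 0.5 rad for a turn. A row lasts 1/8 s, in which the tool goes at most 62.5 mm and 10.7 degrees, less where a joint would pass 70% of its speed; a pose out of reach is approached as far as the arm can. A call with a number of a shift or a turn outside -1 to 1 is refused whole. A call with a gripper value outside its range is refused whole. The fingers move at their own pace and stop on an object; the grip force is fixed at half the most. Time passes only in rows, so rows that do not move let the fingers close. It gives the time, the measured TCP pose, the force and the opening at its end, in the units of the state.
- get_state(): the state, without advancing time (a new reading comes with each control period).
- get_image(name): name is "side" or "top"; returns the picture (400x640x3 uint8, red, green, blue); there is no depth.
- calibration(name): a dict with "mtx" (3x3 intrinsics, pixels), "D" ([k1, k2, p1, p2, k3] as OpenCV has them; the pictures are not rectified), "world_from_camera" (4x4, takes a point from camera to world coordinates). Camera axes: x right, y down, z forward; pixel columns grow to the right and rows downward; lengths in m; the calibration is good to about 2 mm. A picture is of the moment at which its call begins. calibration takes no time and is no camera call.
- hand_in(): hands the job in, once; it reports no verdict.
The state is a dict: "clock": time; "joint_pos": joint angles; "joint_velocities": joint speeds; "joint_torque": joint torques, N m; "tool_pos": TCP position; "eef_rot": TCP orientation; "ft_force": force on the tool from outside, world axes, zero at the start; "ft_torque": the same for the moment, N m; "gripper_width": finger opening in m.
Only numpy, scipy, OpenCV 4.12 (cv2) and the standard library are available. Lean on these libraries where they do the work, as an engineer would, in place of code of your own. Each camera call takes 0.05 s, during which the arm holds its last target. There are 200 camera calls.

TASK

Lift the tall black-capped sample tube straight up out of its deep well in the block heater and stand it, always upright, in the square pocket at the back of the small steel sample stand. Also take the framed batch card from its rest and slide it, paper side up, up the stand's slope and under the spring clip, letting the card's edge raise the clip, until its end is home against the stop, and leave it lying there. Leave the heater's two low plugs and the other things on the worktop where they are.

Things in the scene. Friction and masses are not known exactly. Their poses are not given: they have to be found in the camera images.
- heater: White block heater, fixed, 200 (x) x 136 (y) x 150 mm. Origin: centre of its underside on the worktop, z up, x along the row of wells. Open top: a trough 176 (x) x 116 (y) mm inside, floor 110 mm and rim 150 mm above the worktop. In its floor three wells 37 mm wide, 95 mm deep, at x = -52, 0, +52 mm, y = 0: one holds the tube, two hold low plugs, in any order. The hopper overhangs behind it.
- tube: Steel sample tube 34 mm in diameter, 134 mm long, about 0.18 kg; its top 35 mm is a ribbed black cap 38 mm in diameter. Origin: centre of its flat foot, z to the cap. At the start upright on the bottom of a well, 1.5 mm play all round; the cap stands 4 to 39 mm above the trough floor, just below the rim: fingers fit only vertically, on its heater-y sides.
- plug_a: Low steel plug with a flange 44 mm wide and a small black knob, 18 mm high above the block face, closing an unused well. Origin: centre of the flange's underside. Leave it alone.
- plug_b: The second plug, like plug_a. Leave it alone.
- board: Sloping face of the steel sample stand (fixed; base 216 x 80 x 8 mm). Origin on the face 76 mm above the worktop; x up the slope (28 deg from level, to the stand's back), y across, z out of the face. Face x = -62 to 75 mm; 42 mm wide below x = 33 mm (fingers straddle it), 64 mm above. Stop: front at x = 55 mm, 10 mm high. A card fully home has its origin at 0, 0, 0 here.
- pocket (a point): Centre of the floor of the square pocket at the stand's back, 112 mm level distance behind the board's origin, 8 mm above the worktop. 46 x 46 mm inside, sides square to the board's x and y, walls 22 mm high: 6 mm to spare round the tube. The clip's thumb plate, 133 mm above the worktop, ends about 50 mm in front of this point.
- clip_lip (a point): Middle of the spring clip's lip, its underside line that presses on the card: closed, at board x = 31 mm, 2 mm above the face. From the lip a flared mouth 56 mm wide rises down the slope to x = 4 mm, 12 mm above the face. Hinge at x = 62 mm, 11 mm above the face. With the card's leading end at the mouth its tail still clears the worktop by 24 mm.
- clip (a joint): Angle of the spring clip, rad: 0 closed, about 0.12 with the card under it, at most 0.6. The spring presses with about 2 to 3 N at the lip; pushing the card under takes about 3 to 8 N.
- card: Batch card: white paper in a stiff grey frame, 110 (x) x 60 (y) x 6 mm, about 0.06 kg. Origin: centre of its underside, x along its length, z up. It lies loose, paper up, on a fixed sheet-steel rest 84 x 40 mm, 34 mm high, which it overhangs all round. Either end may go under the clip. Grip it across its 60 mm width, in the half that stays outside: home, the clip covers its first 51 mm.
- jar: Glass jar of paste, 70 mm in diameter, 113 mm high; a bystander. Origin: centre of its underside.
- roll: Label roll, 66 mm in diameter, 39 mm high; a bystander. Origin: centre of its underside.
- pen: Marker pen, 122 x 14 x 15 mm; a bystander. Origin: centre of its underside.
- tally: Tally counter, 44 x 51 x 30 mm; a bystander. Origin: centre of its underside.

How it is judged:
By the outcome, as a careful person would: the job done as asked, in the order asked, and still so for the second after the job is handed in, with the robot touching nothing.
It also fails if it takes over 51 s, if anything falls off the work surface, if the arm or the gripper's body presses on something with over 40 N, if the wrist force passes 120 N, or if a joint passes its speed limit or range.

## Working session

There is one attempt and no reset: what is moved stays moved. The work goes in short steps, Python scripts to look and compute and a shell command to move; the robot and the scene stay as the last step left them, time stands still between calls to the robot, and variables do not carry over. Pictures are saved under pics/ and viewed, about 8 in all and at most 12, crops included, and the job is handed in when it is done.

```bash
ls; mkdir -p pics; python3 - <<'E'
from rig import *
import cv2
for n in("side","top"):
    cv2.imwrite(f"pics/{n}0.png",get_image(n)[:,:,::-1]); c=calibration(n); print(n,c)
s=get_state();print(s)
import rig;print([k for k in dir(rig) if k[0]!='_'])
E
```

```text
pics
side {'mtx': array([[365.74524235,   0.        , 320.85738765],
       [  0.        , 365.74524235, 198.41808147],
       [  0.        ,   0.        ,   1.        ]]), 'D': array([-0.05440117,  0.        ,  0.        ,  0.        ,  0.        ]), 'world_from_camera': array([[-0.9984474 , -0.02840162,  0.04791799,  0.44895494],
       [-0.05471196,  0.66155477, -0.74789831,  0.78223263],
       [-0.01045886, -0.74935881, -0.66208155,  0.67058258],
       [ 0.        ,  0.        ,  0.        ,  1.        ]])}
top {'mtx': array([[432.56257767,   0.        , 320.57754152],
       [  0.        , 432.56257767, 204.13784438],
       [  0.        ,   0.        ,   1.        ]]), 'D': array([-0.00256322,  0.        ,  0.        ,  0.        ,  0.        ]), 'world_from_camera': array([[ 0.00307842, -0.99640985,  0.08460457,  0.3931871 ],
       [-0.99980576, -0.0014198 ,  0.01965759,  0.10268656],
       [-0.0194669 , -0.08464865, -0.99622068,  1.19052973],
       [ 0.        ,  0.        ,  0.        ,  1.        ]])}
{'clock': 0.1, 'joint_pos': array([ 1.13245893,  0.61582525, -0.01264387,  1.42474448,  0.00809787,
        1.10338136, -0.04041348]), 'joint_velocities': array([ 1.09580378e-04, -1.45116645e-03,  8.75470924e-05, -2.84258493e-03,
       -3.84556627e-04, -3.55997315e-04,  8.27367166e-04]), 'joint_torque': array([ 4.25531707e-04, -4.70383072e+01,  2.59955730e-01, -1.71572274e+01,
        1.01011328e-02,  5.85380156e-03,  1.46477578e-05]), 'tool_pos': array([ 0.25994248, -0.59501427,  0.23025018]), 'eef_rot': array([ 8.36767347e-01, -5.47557371e-01, -9.68838810e-04, -6.27579355e-04]), 'ft_force': array([0.28266333, 0.04594752, 0.40451091]), 'ft_torque': array([ 0.00019659, -0.0211715 ,  0.02467282]), 'gripper_width': 0.08534051839368244}
['IKError', 'calibration', 'get_image', 'get_state', 'grip_point_offset', 'hand_in']
```

View pics/side0.png

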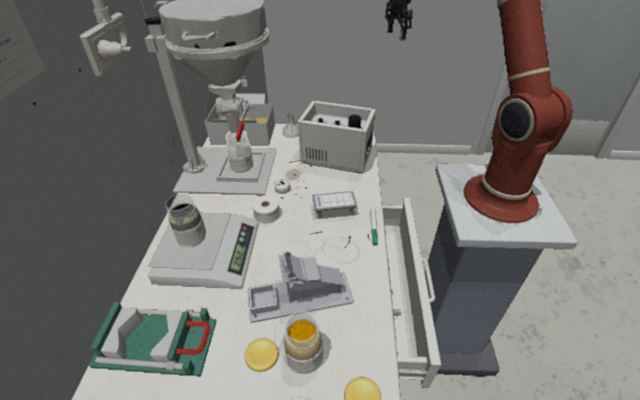

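View pics/top0.png

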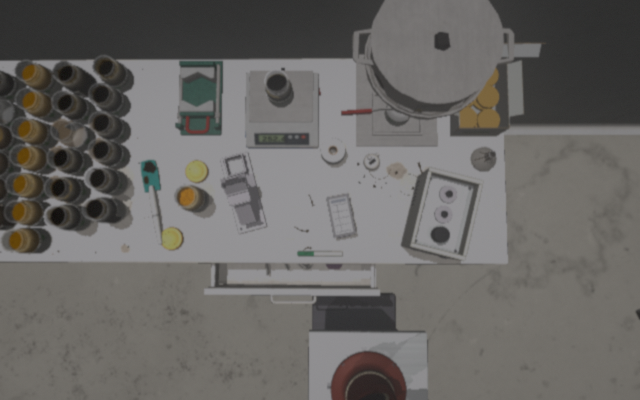

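```bash
python3 - <<'E'
import cv2,numpy as np
t=cv2.imread("pics/top0.png");s=cv2.imread("pics/side0.png")
def c(im,x,y,w,h,k):
    o=cv2.resize(im[y:y+h,x:x+w],None,fx=k,fy=k,interpolation=cv2.INTER_CUBIC)
    for i in range(0,w,10):cv2.line(o,(i*k,0),(i*k,8 if (x+i)%50 else 20),(0,0,255),1)
    for i in range(0,h,10):cv2.line(o,(0,i*k),(8 if (y+i)%50 else 20,i*k),(0,0,255),1)
    return o
cv2.imwrite("pics/a.png",np.hstack([c(t,400,160,90,110,4),c(t,320,160,45,110,4),c(t,215,140,60,110,4)]))
cv2.imwrite("pics/b.png",np.vstack([c(s,240,240,120,80,5)[:, :600],np.hstack([c(s,300,180,60,50,4),c(s,290,100,90,50,4)])]))
E
```

```text
(no output)
```

View pics/a.png

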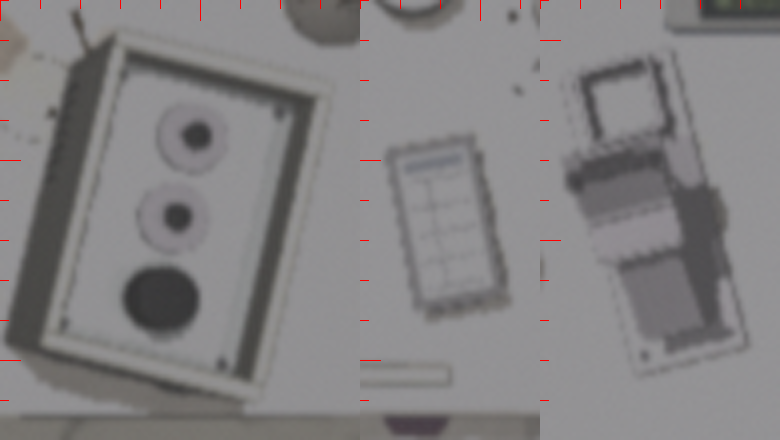

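View pics/b.png

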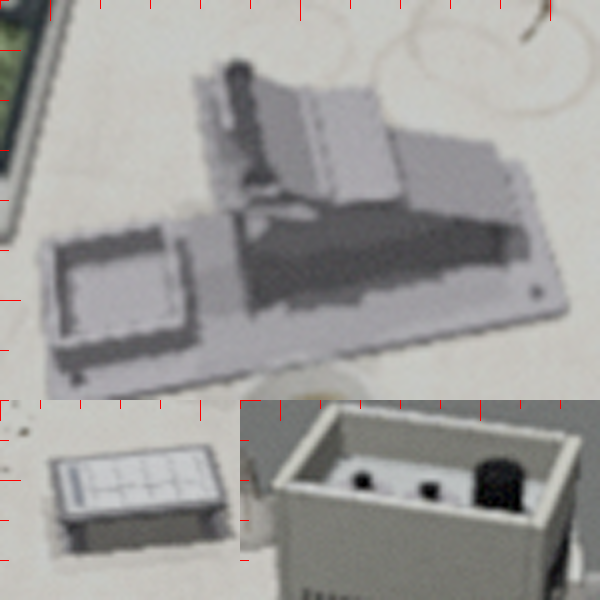

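```bash
cat > h.py <<'E'
from rig import *
import numpy as np,cv2
from scipy.spatial.transform import Rotation as R
def ray(n,uv,z):
    c=calibration(n);p=cv2.undistortPoints(np.array([[uv]],float),c['mtx'],c['D'])[0,0]
    T=c['world_from_camera'];d=T[:3,:3]@[p[0],p[1],1];o=T[:3,3]
    return (o+d*(z-o[2])/d[2])[:2]
def proj(n,P):
    c=calibration(n);M=np.linalg.inv(c['world_from_camera'])
    return cv2.projectPoints(np.atleast_2d(P).astype(float),cv2.Rodrigues(M[:3,:3])[0],M[:3,3],c['mtx'],c['D'])[0][:,0]
E
python3 - <<'E'
from h import *
np.set_printoptions(precision=4,suppress=True)
def q(l,n,pts,z):
    w=np.array([ray(n,p,z) for p in pts]);print(l,*w,'mean',w.mean(0));return w
def yaw(v):return np.degrees(np.arctan2(v[1],v[0]))
w=q('heater','top',[(429.5,167.5),(483,182.5),(464.5,260),(410.5,247)],.15);print(yaw(w[0]-w[3]),yaw(w[1]-w[2]),yaw(w[0]-w[1]),np.linalg.norm(w[0]-w[3]),np.linalg.norm(w[0]-w[1]))
q('heater side rim','side',[(373.7,110),(309.5,121.5),(321.5,101.5),(387,110)][:0] or [(325,101)],.15)
q('cap','top',[(440.25,235)],.149)
q('knobs','top',[(449.2,193.8),(444.5,214.2)],.128)
q('cap side','side',[(290+(497-240)/4,100+(468-400)/4)],.149)
w=q('card','top',[(327.5,197),(348,193.75),(356.2,233.2),(334.5,237.5)],.04);print(yaw(w[0]-w[3]),yaw(w[1]-w[2]),np.linalg.norm(w[0]-w[3]),np.linalg.norm(w[0]-w[1]))
q('card side','side',[(300+52/4,180+60/4),(300+215/4,180+46/4),(300+226/4,180+102/4),(300+65/4,180+114/4)],.04)
w=q('base','top',[(267,226.3),(239.5,233.75),(222.5,160),(247.5,152.5)],.008);print(yaw(w[3]-w[0]),yaw(w[2]-w[1]),np.linalg.norm(w[0]-w[3]),np.linalg.norm(w[0]-w[1]))
q('base side','side',[(353.6,302),(344,272),(248,288),(250,319)],.008)
q('facelow','top',[(241.25,223.75),(254.25,221.75)],.047)
q('facelow side','side',[(240+493/5,240+150/5),(240+390/5,240+130/5)],.047)
a=lambda x,y:(215+(x-540)/4,140+y/4)
q('pocket rim in','top',[a(584,82),a(655,65),a(672,128),a(600,138)],.03)
q('pocket floor side','side',[(240+122/5,240+298/5)],.012)
E
```

```text
heater [ 0.5709 -0.1402] [ 0.5344 -0.2678] [ 0.349  -0.2189] [ 0.3793 -0.0916] mean [ 0.4584 -0.1796]
-14.225760654155533 -14.772784194859021 74.02579595382682 0.19773941871613895 0.13273387505171177
heater side rim [ 0.4987 -0.2609] mean [ 0.4987 -0.2609]
cap [ 0.408  -0.1631] mean [ 0.408  -0.1631]
knobs [ 0.5094 -0.1923] [ 0.4591 -0.1798] mean [ 0.4843 -0.1861]
cap side [ 0.4098 -0.1654] mean [ 0.4098 -0.1654]
card [0.5101 0.1069] [0.5189 0.0522] [0.4137 0.0307] [0.4022 0.0882] mean [0.4612 0.0695]
9.854928861051434 11.5434684634498 0.10949408223547685 0.05545651404247484
card side [0.516  0.0572] [0.4087 0.0384] [0.4024 0.0932] [0.5041 0.1088] mean [0.4578 0.0744]
base [0.4325 0.2726] [0.4119 0.3478] [0.6164 0.3992] [0.6375 0.3298] mean [0.5246 0.3374]
15.586238381308778 14.098558216798024 0.21283191263224233 0.07799864169498877
base side [0.4112 0.3554] [0.4317 0.2792] [0.638  0.3319] [0.6191 0.4052] mean [0.525  0.3429]
facelow [0.4378 0.3356] [0.4432 0.3011] mean [0.4405 0.3183]
facelow side [0.4442 0.3041] [0.4883 0.2955] mean [0.4662 0.2998]
pocket rim in [0.6109 0.3841] [0.6226 0.3357] [0.5792 0.3233] [0.5723 0.3723] mean [0.5962 0.3538]
pocket floor side [0.5967 0.3613] mean [0.5967 0.3613]
```

```bash
cat >> h.py <<'E'
def go(target,xang=None):
    s=get_state();r=R.from_quat(s['eef_rot']);d=np.array(target)-s['tool_pos']
    print('t',round(s['clock'],2),'pos',s['tool_pos'].round(4),'F',s['ft_force'].round(1),'w',round(s['gripper_width'],4))
    print('dp total (fullscale, tool axes)',(r.inv().apply(d)/.25).round(3))
    if xang is not None:
        a=np.radians(xang);x=[np.cos(a),np.sin(a),0];y=[np.sin(a),-np.cos(a),0]
        T=R.from_matrix(np.array([x,y,[0,0,-1]]).T);print('rot total fs',((r.inv()*T).as_rotvec()/.5).round(3))
E
python3 -m jog '[{"rotation":[0,0,0.34],"dp":[0,0,0],"fingers":0.0},{"rotation":[0,0,0.34],"dp":[0,0,0],"fingers":0},{"rotation":[0,0,0.34],"dp":[0,0,0],"fingers":0},{"rotation":[0,0,0.31],"dp":[0,0,0],"fingers":0.3}]'
python3 - <<'E'
from h import *
print(grip_point_offset,calibration('top')['mtx'][0,0]); go([.4085,-.1645,.23],-104.5)
E
```

```text
clock: 0.6
tool_pos: [0.259, -0.5934, 0.2273]
eef_rot: [-0.604, 0.797, 0.004, 0.001]
ft_force: [0.4, -1.0, -0.2]
gripper_width: 0.0698
-0.0187 432.5625776680541
t 0.6 pos [ 0.259  -0.5934  0.2273] F [ 0.4 -1.  -0.2] w 0.0698
dp total (fullscale, tool axes) [-1.813 -0.11   0.002]
rot total fs [ 0.01   0.014 -0.044]
```

```bash
python3 -m jog '[{"rotation":[0,0,0],"dp":[-0.25,-0.015,-0.01],"fingers":0.3},{"rotation":[0,0,0],"dp":[-0.25,-0.015,0],"fingers":0.3},{"rotation":[0,0,0],"dp":[-0.25,-0.015,0],"fingers":0.3},{"rotation":[0,0,0],"dp":[-0.25,-0.015,0],"fingers":0.3},{"rotation":[0,0,0],"dp":[-0.25,-0.015,0],"fingers":0.3}]'
python3 - <<'E'
from h import *
go([.4085,-.1645,.23],-104.5)
E
```

```text
clock: 1.23
tool_pos: [0.3603, -0.2997, 0.2281]
eef_rot: [-0.599, 0.8, 0.006, -0.0]
ft_force: [0.7, -0.2, 0.6]
gripper_width: 0.0595
t 1.23 pos [ 0.3603 -0.2997  0.2281] F [ 0.7 -0.2  0.6] w 0.0595
dp total (fullscale, tool axes) [-0.573 -0.033 -0.004]
rot total fs [ 0.018  0.013 -0.064]
```

```bash
python3 -m jog '[{"rotation":[0.018,0.013,-0.06],"dp":[-0.24,-0.015,0],"fingers":0.3},{"rotation":[0,0,0],"dp":[-0.22,-0.01,0],"fingers":0.3},{"rotation":[0,0,0],"dp":[-0.11,-0.01,0],"fingers":0.3},{"rotation":[0,0,0],"dp":[0,0,0],"fingers":0.3}]'
python3 - <<'E'
from h import *
go([.4085,-.1645,.23],-104.5)
s=get_image('side');t=get_image('top')
k=lambda im,x,y,w,h,f:cv2.resize(im[y:y+h,x:x+w,::-1],None,fx=f,fy=f,interpolation=cv2.INTER_CUBIC)
cv2.imwrite('pics/c.png',np.hstack([k(s,290,50,100,130,4),k(t,395,160,100,130,4)]))
E
```

```text
clock: 1.72
tool_pos: [0.4081, -0.1539, 0.2278]
eef_rot: [-0.617, 0.787, 0.001, 0.001]
ft_force: [0.1, 0.3, 0.2]
gripper_width: 0.0598
t 1.73 pos [ 0.4081 -0.1539  0.2278] F [0.1 0.3 0.2] w 0.0598
dp total (fullscale, tool axes) [ 0.041 -0.012 -0.009]
rot total fs [0.002 0.005 0.022]
```

View pics/c.png

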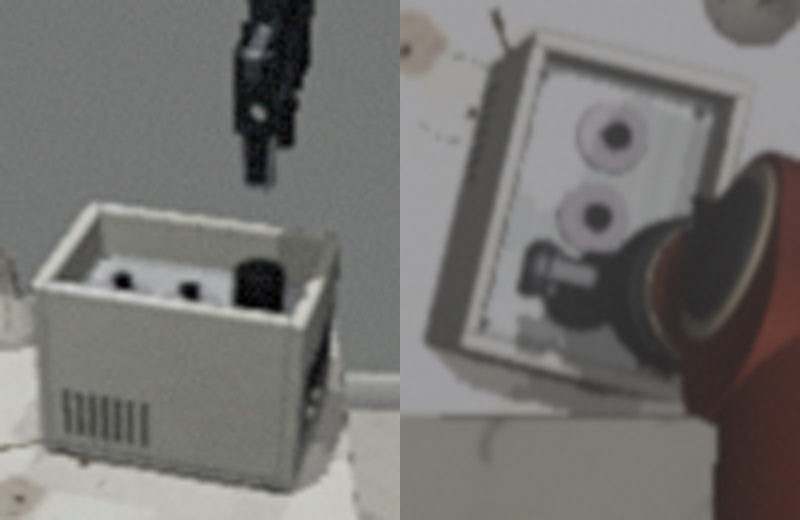

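```bash
python3 -m jog '[{"rotation":[0,0,0.02],"dp":[0.045,-0.012,0],"fingers":0.3},{"rotation":[0,0,0],"dp":[0,0,0.15],"fingers":0.3},{"rotation":[0,0,0],"dp":[0,0,0.15],"fingers":0.3},{"rotation":[0,0,0],"dp":[0,0,0.05],"fingers":0.3}]'
python3 - <<'E'
from h import *
go([.4085,-.1645,.116],-104.5)
E
```

```text
clock: 2.33
tool_pos: [0.4094, -0.1789, 0.1424]
eef_rot: [-0.603, 0.797, -0.004, 0.002]
ft_force: [-13.9, 12.4, 85.1]
gripper_width: 0.06
t 2.33 pos [ 0.4094 -0.1789  0.1424] F [-13.9  12.4  85.1] w 0.06
dp total (fullscale, tool axes) [-0.054  0.02   0.105]
rot total fs [-0.019 -0.003 -0.044]
```

```bash
python3 -m jog '[{"rotation":[0,0,0],"dp":[0,0,-0.1],"fingers":0.3},{"rotation":[0,0,0],"dp":[0,0,-0.1],"fingers":0.3},{"rotation":[0,0,0],"dp":[0,0,0],"fingers":0.3},{"rotation":[0,0,0],"dp":[0,0,0],"fingers":0.3}]'
python3 - <<'E'
from h import *
go([.4085,-.1645,.116],-104.5)
print(get_state()['joint_velocities'].round(3))
s=get_image('side')
go([.4085,-.1645,.116],-104.5)
k=lambda im,x,y,w,h,f:cv2.resize(im[y:y+h,x:x+w,::-1],None,fx=f,fy=f,interpolation=cv2.INTER_CUBIC)
cv2.imwrite('pics/d.png',k(s,290,60,100,100,6))
E
```

```text
clock: 2.82
tool_pos: [0.4068, -0.1881, 0.1931]
eef_rot: [-0.597, 0.802, -0.005, 0.001]
ft_force: [-0.5, -0.7, 0.4]
gripper_width: 0.0597
t 2.83 pos [ 0.4068 -0.1881  0.1931] F [-0.5 -0.7  0.4] w 0.0597
dp total (fullscale, tool axes) [-0.094  0.024  0.308]
rot total fs [-0.019 -0.01  -0.077]
[ 0.018 -0.002  0.01  -0.013  0.001 -0.003  0.002]
t 2.88 pos [ 0.4069 -0.1881  0.1931] F [-0.5 -0.1  0.7] w 0.0599
dp total (fullscale, tool axes) [-0.094  0.024  0.308]
rot total fs [-0.019 -0.01  -0.077]
```

View pics/d.png

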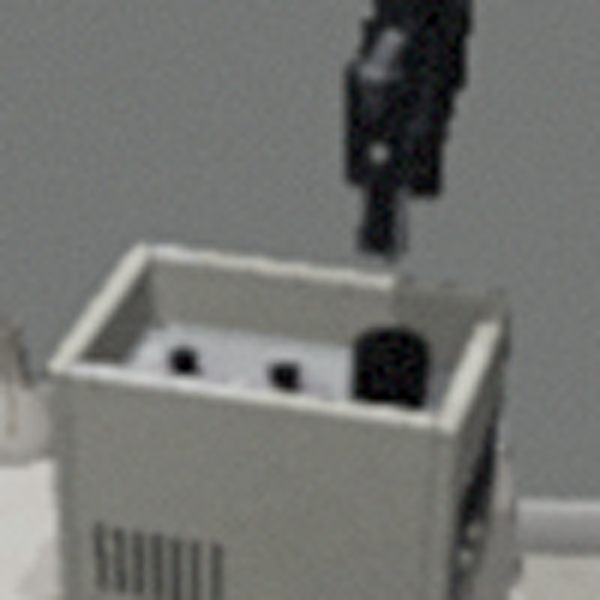

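```bash
python3 -m jog '[{"rotation":[-0.02,-0.01,-0.07],"dp":[-0.094,0.024,0],"fingers":0.3},{"rotation":[0,0,0],"dp":[0,0,0],"fingers":0.3},{"rotation":[0,0,0],"dp":[0,0,0],"fingers":0.3}]'
python3 - <<'E'
from h import *
go([.4085,-.1645,.116],-104.5);print(get_state()['joint_velocities'].round(3))
E
```

```text
clock: 3.25
tool_pos: [0.4069, -0.1617, 0.1912]
eef_rot: [-0.612, 0.791, 0.002, -0.001]
ft_force: [0.3, -0.1, -0.0]
gripper_width: 0.0597
t 3.25 pos [ 0.4069 -0.1617  0.1912] F [ 0.3 -0.1 -0. ] w 0.0597
dp total (fullscale, tool axes) [ 0.009 -0.011  0.301]
rot total fs [ 0.011  0.001 -0.001]
[-0.017  0.002 -0.018  0.01  -0.009  0.001 -0.   ]
```

```bash
python3 -m jog '[{"rotation":[0.01,0,0],"dp":[0.009,-0.011,0],"fingers":0.3},{"rotation":[0,0,0],"dp":[0,0,0],"fingers":0.3},{"rotation":[0,0,0],"dp":[0,0,0.1],"fingers":0.3},{"rotation":[0,0,0],"dp":[0,0,0],"fingers":0.3},{"rotation":[0,0,0],"dp":[0,0,0],"fingers":0.3}]'
python3 - <<'E'
from h import *
go([.4085,-.1645,.116],-104.5);print(get_state()['joint_velocities'].round(3))
E
```

```text
clock: 3.88
tool_pos: [0.4099, -0.1659, 0.1665]
eef_rot: [-0.611, 0.791, -0.001, 0.001]
ft_force: [-0.6, 0.2, 0.0]
gripper_width: 0.0597
t 3.88 pos [ 0.4099 -0.1659  0.1665] F [-0.6  0.2  0. ] w 0.0597
dp total (fullscale, tool axes) [-0.004  0.007  0.202]
rot total fs [-0.004 -0.    -0.004]
[ 0.001  0.007 -0.     0.01  -0.     0.005 -0.001]
```

```bash
python3 -m jog '[{"rotation":[0,0,0],"dp":[-0.003,0.006,0.09],"fingers":0.3},{"rotation":[0,0,0],"dp":[0,0,0],"fingers":0.3},{"rotation":[0,0,0],"dp":[0,0,0.09],"fingers":0.3},{"rotation":[0,0,0],"dp":[0,0,0],"fingers":0.3},{"rotation":[0,0,0],"dp":[0,0,0],"fingers":0.3}]'
python3 - <<'E'
from h import *
go([.4085,-.1645,.116],-104.5);print(get_state()['joint_velocities'].round(3))
E
```

```text
clock: 4.5
tool_pos: [0.4131, -0.1668, 0.1261]
eef_rot: [-0.611, 0.791, -0.006, 0.004]
ft_force: [-0.7, -0.4, -0.2]
gripper_width: 0.0596
t 4.5 pos [ 0.4131 -0.1668  0.1261] F [-0.7 -0.4 -0.2] w 0.0596
dp total (fullscale, tool axes) [-0.004  0.02   0.04 ]
rot total fs [-0.027 -0.002 -0.005]
[-0.001 -0.003  0.001  0.001 -0.     0.01  -0.001]
```

```bash
python3 -m jog '[{"rotation":[-0.027,0,-0.005],"dp":[-0.002,0.02,0.034],"fingers":0.3},{"rotation":[0,0,0],"dp":[0,0,0],"fingers":0.3},{"rotation":[0,0,0],"dp":[0,0,0],"fingers":0.3}]'
python3 - <<'E'
from h import *
go([.4085,-.1645,.116],-104.5);print(get_state()['joint_velocities'].round(3),get_state()['joint_pos'].round(3))
E
```

```text
clock: 4.88
tool_pos: [0.4092, -0.1653, 0.1187]
eef_rot: [-0.612, 0.791, -0.001, 0.0]
ft_force: [0.7, 0.2, -0.3]
gripper_width: 0.0598
t 4.88 pos [ 0.4092 -0.1653  0.1187] F [ 0.7  0.2 -0.3] w 0.0598
dp total (fullscale, tool axes) [-0.002  0.003  0.011]
rot total fs [-0.005 -0.003  0.   ]
[-0.001  0.001 -0.001  0.005  0.001  0.006  0.001] [ 0.276  0.475  0.081  2.137 -0.071  0.53  -1.415]
```

```bash
python3 -m jog '[{"rotation":[0,0,0],"dp":[0,0.002,0.008],"fingers":0.45},{"rotation":[0,0,0],"dp":[0,0,0],"fingers":0.6},{"rotation":[0,0,0],"dp":[0,0,0],"fingers":0.8},{"rotation":[0,0,0],"dp":[0,0,0],"fingers":1},{"rotation":[0,0,0],"dp":[0,0,0],"fingers":1}]'
python3 - <<'E'
from h import *
go([.4085,-.1645,.116],-104.5)
E
```

```text
clock: 5.5
tool_pos: [0.409, -0.1653, 0.1169]
eef_rot: [-0.612, 0.791, -0.002, 0.0]
ft_force: [0.9, -0.6, -0.1]
gripper_width: 0.0365
t 5.5 pos [ 0.409  -0.1653  0.1169] F [ 0.9 -0.6 -0.1] w 0.0365
dp total (fullscale, tool axes) [-0.003  0.003  0.004]
rot total fs [-0.007 -0.003  0.   ]
```

```bash
python3 -m jog '[{"rotation":[0,0,0],"dp":[0,0,-0.06],"fingers":1},{"rotation":[0,0,0],"dp":[0,0,0],"fingers":1},{"rotation":[0,0,0],"dp":[0,0,0],"fingers":1}]'
python3 - <<'E'
from h import *
go([.409,-.1653,.27],-104.5)
E
```

```text
clock: 5.88
tool_pos: [0.4078, -0.1648, 0.1311]
eef_rot: [-0.612, 0.791, -0.0, -0.0]
ft_force: [0.6, 0.1, -1.1]
gripper_width: 0.0369
t 5.88 pos [ 0.4078 -0.1648  0.1311] F [ 0.6  0.1 -1.1] w 0.0369
dp total (fullscale, tool axes) [ 0.001 -0.005 -0.556]
rot total fs [-0.    -0.002  0.   ]
```

```bash
python3 -m jog '[{"rotation":[0,0,0],"dp":[0,-0.005,-0.1],"fingers":1},{"rotation":[0,0,0],"dp":[0,-0.003,-0.06],"fingers":1},{"rotation":[0,0,0],"dp":[0,0,0],"fingers":1},{"rotation":[0,0,0],"dp":[0,0,0],"fingers":1}]'
python3 - <<'E'
from h import *
go([.409,-.1653,.27],-104.5)
E
```

```text
clock: 6.38
tool_pos: [0.4085, -0.1647, 0.1693]
eef_rot: [-0.612, 0.791, 0.002, -0.002]
ft_force: [0.1, -0.0, -1.9]
gripper_width: 0.0365
t 6.38 pos [ 0.4085 -0.1647  0.1693] F [ 0.1 -0.  -1.9] w 0.0365
dp total (fullscale, tool axes) [ 0.002 -0.001 -0.403]
rot total fs [ 0.009 -0.002  0.001]
```

```bash
python3 -m jog '[{"rotation":[0.009,0,0],"dp":[0.002,-0.001,-0.12],"fingers":1},{"rotation":[0.005,0,0],"dp":[0,-0.003,-0.12],"fingers":1},{"rotation":[0,0,0],"dp":[0,0,0],"fingers":1},{"rotation":[0,0,0],"dp":[0,0,0],"fingers":1}]'
python3 - <<'E'
from h import *
go([.409,-.1653,.275],-104.5)
E
```

```text
clock: 6.88
tool_pos: [0.4077, -0.1648, 0.2263]
eef_rot: [-0.612, 0.791, 0.002, -0.002]
ft_force: [0.4, 0.1, -2.4]
gripper_width: 0.0365
t 6.88 pos [ 0.4077 -0.1648  0.2263] F [ 0.4  0.1 -2.4] w 0.0365
dp total (fullscale, tool axes) [ 0.001 -0.005 -0.195]
rot total fs [ 0.011 -0.001  0.001]
```

```bash
python3 -m jog '[{"rotation":[0.01,0,0],"dp":[0,-0.003,-0.12],"fingers":1},{"rotation":[0,0,0],"dp":[0,-0.003,-0.1],"fingers":1},{"rotation":[0,0,0],"dp":[0,0,0],"fingers":1},{"rotation":[0,0,-0.2],"dp":[0,0,0],"fingers":1},{"rotation":[0,0,-0.28],"dp":[0,0,0],"fingers":1}]' | head -2
python3 -m jog '[{"rotation":[0,0,-0.28],"dp":[0,0,0],"fingers":1},{"rotation":[0,0,-0.18],"dp":[0,0,0],"fingers":1},{"rotation":[0,0,0],"dp":[0,0,0],"fingers":1},{"rotation":[0,0,0],"dp":[0,0,0],"fingers":1}]'
python3 - <<'E'
from h import *
go([.598,.358,.275],-75)
E
```

```text
clock: 7.5
tool_pos: [0.4047, -0.1632, 0.2732]
clock: 8.0
tool_pos: [0.4004, -0.1617, 0.2654]
eef_rot: [0.784, -0.621, -0.016, 0.006]
ft_force: [0.0, -0.0, -1.5]
gripper_width: 0.0366
t 8.0 pos [ 0.4004 -0.1617  0.2654] F [ 0.  -0.  -1.5] w 0.0366
dp total (fullscale, tool axes) [-1.844 -1.243 -0.041]
rot total fs [ 0.058  0.037 -0.062]
```

```bash
python3 -m jog '[{"rotation":[0.058,0.037,-0.06],"dp":[-0.06,-0.04,-0.05],"fingers":1},{"rotation":[0,0,0],"dp":[-0.12,-0.08,-0.01],"fingers":1},{"rotation":[0,0,0],"dp":[-0.16,-0.11,0],"fingers":1},{"rotation":[0,0,0],"dp":[-0.16,-0.11,0],"fingers":1},{"rotation":[0,0,0],"dp":[-0.16,-0.11,0],"fingers":1}]'
python3 - <<'E'
from h import *
go([.598,.358,.275],-75)
E
```

```text
clock: 8.62
tool_pos: [0.4698, 0.0334, 0.2844]
eef_rot: [0.792, -0.611, 0.004, -0.003]
ft_force: [0.8, -1.2, -1.2]
gripper_width: 0.0367
t 8.62 pos [0.4698 0.0334 0.2844] F [ 0.8 -1.2 -1.2] w 0.0367
dp total (fullscale, tool axes) [-1.126 -0.825  0.043]
rot total fs [-0.021 -0.005 -0.011]
```

```bash
python3 -m jog '[{"rotation":[-0.015,0,-0.01],"dp":[-0.16,-0.12,0.015],"fingers":1},{"rotation":[0,0,0],"dp":[-0.16,-0.12,0.01],"fingers":1},{"rotation":[0,0,0],"dp":[-0.16,-0.12,0.01],"fingers":1},{"rotation":[0,0,0],"dp":[-0.16,-0.12,0],"fingers":1},{"rotation":[0,0,0],"dp":[-0.16,-0.12,0],"fingers":1}]'
python3 - <<'E'
from h import *
go([.598,.358,.275],-75)
E
```

```text
clock: 9.25
tool_pos: [0.5622, 0.2823, 0.2822]
eef_rot: [0.796, -0.605, 0.004, -0.006]
ft_force: [0.7, 0.6, -1.7]
gripper_width: 0.0365
t 9.25 pos [0.5622 0.2823 0.2822] F [ 0.7  0.6 -1.7] w 0.0365
dp total (fullscale, tool axes) [-0.254 -0.218  0.033]
rot total fs [-0.03   0.003  0.017]
```

```bash
python3 -m jog '[{"rotation":[-0.03,0,0.015],"dp":[-0.12,-0.1,0.02],"fingers":1},{"rotation":[0,0,0],"dp":[-0.05,-0.04,0],"fingers":1},{"rotation":[0,0,0],"dp":[0,0,0],"fingers":1},{"rotation":[0,0,0],"dp":[0,0,0],"fingers":1},{"rotation":[0,0,0],"dp":[0,0,0],"fingers":1}]'
python3 - <<'E'
from h import *
go([.598,.358,.275],-75)
s=get_image('side');t=get_image('top')
k=lambda im,x,y,w,h,f:cv2.resize(im[y:y+h,x:x+w,::-1],None,fx=f,fy=f,interpolation=cv2.INTER_CUBIC)
cv2.imwrite('pics/e.png',np.hstack([k(s,220,160,140,160,4),k(t,215,140,60,160,4)]))
E
```

```text
clock: 9.88
tool_pos: [0.5797, 0.345, 0.2799]
eef_rot: [0.797, -0.603, -0.003, -0.004]
ft_force: [-0.6, 0.1, -1.9]
gripper_width: 0.0365
t 9.88 pos [0.5797 0.345  0.2799] F [-0.6  0.1 -1.9] w 0.0365
dp total (fullscale, tool axes) [-0.03  -0.085  0.02 ]
rot total fs [-0.005  0.017  0.027]
```

View pics/e.png

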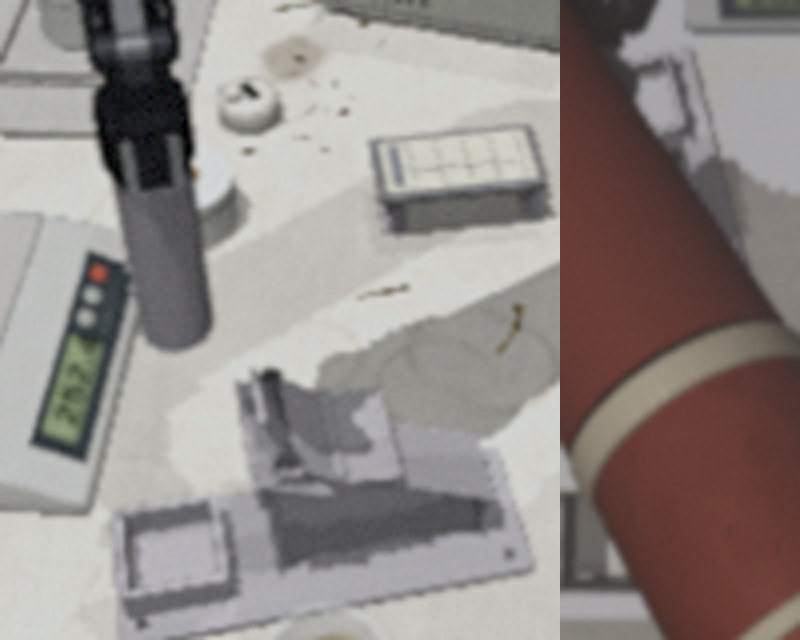

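```bash
python3 - <<'E'
from h import *
s=get_state();r=R.from_quat(s['eef_rot'])
print('foot by FK',s['tool_pos']+r.apply([0,0,.1019]))
print('foot side',ray('side',(264.25,242),.178))
print('pocket side',ray('side',(263.1,297),.03))
# overlay rim predictions for candidates
for c in [(.598,.358),(.601,.361)]:
  for yw in (14,15,16):
    a=np.radians(yw);ex=np.array([np.cos(a),np.sin(a)]);ey=np.array([-ex[1],ex[0]])
    P=[np.r_[np.array(c)+.023*(i*ex+j*ey),.03] for i,j in((1,-1),(-1,-1),(-1,1),(1,1))]
    print(c,yw,'5x crop',((proj('side',P)-240)*5).round(0).tolist(),'top',((proj('top',P)-[215,140])*4+[540,0]).round(0).tolist())
E
```

```text
foot by FK [0.58010472 0.34568505 0.17807423]
foot side [0.57991493 0.3484503 ]
pocket side [0.59639355 0.36684274]
(0.598, 0.358) 14 5x crop [[56.0, 229.0], [166.0, 212.0], [177.0, 305.0], [62.0, 324.0]] top [[647.0, 60.0], [662.0, 125.0], [596.0, 141.0], [581.0, 76.0]]
(0.598, 0.358) 15 5x crop [[55.0, 230.0], [165.0, 211.0], [177.0, 304.0], [63.0, 324.0]] top [[646.0, 60.0], [662.0, 124.0], [597.0, 142.0], [581.0, 77.0]]
(0.598, 0.358) 16 5x crop [[55.0, 231.0], [164.0, 211.0], [178.0, 303.0], [64.0, 325.0]] top [[646.0, 59.0], [663.0, 124.0], [598.0, 142.0], [581.0, 78.0]]
(0.601, 0.361) 14 5x crop [[48.0, 235.0], [158.0, 218.0], [168.0, 311.0], [53.0, 330.0]] top [[643.0, 56.0], [658.0, 121.0], [592.0, 137.0], [577.0, 72.0]]
(0.601, 0.361) 15 5x crop [[47.0, 236.0], [157.0, 217.0], [169.0, 310.0], [55.0, 330.0]] top [[642.0, 55.0], [658.0, 120.0], [593.0, 137.0], [577.0, 73.0]]
(0.601, 0.361) 16 5x crop [[46.0, 237.0], [155.0, 216.0], [170.0, 309.0], [56.0, 331.0]] top [[641.0, 55.0], [659.0, 119.0], [593.0, 138.0], [576.0, 73.0]]
```

```bash
python3 -m jog '[{"rotation":[0,0.017,0.027],"dp":[-0.035,-0.075,0.02],"fingers":1},{"rotation":[0,0,0],"dp":[0,0,0],"fingers":1},{"rotation":[0,0,0],"dp":[0,0,0],"fingers":1}]'
python3 - <<'E'
from h import *
go([.597,.361,.150],-75)
E
```

```text
clock: 10.35
tool_pos: [0.5964, 0.3555, 0.2762]
eef_rot: [0.792, -0.61, 0.002, -0.001]
ft_force: [0.1, -1.2, -1.2]
gripper_width: 0.0361
t 10.35 pos [0.5964 0.3555 0.2762] F [ 0.1 -1.2 -1.2] w 0.0361
dp total (fullscale, tool axes) [-0.021 -0.006  0.505]
rot total fs [-0.007 -0.003 -0.009]
```

```bash
python3 -m jog '[{"rotation":[-0.007,0,-0.008],"dp":[-0.02,-0.005,0.1],"fingers":1},{"rotation":[0,0,0],"dp":[0,0,0.15],"fingers":1},{"rotation":[0,0,0],"dp":[0,0,0.1],"fingers":1},{"rotation":[0,0,0],"dp":[0,0,0],"fingers":1},{"rotation":[0,0,0],"dp":[0,0,0],"fingers":1}]'
python3 - <<'E'
from h import *
go([.597,.361,.150],-75)
E
```

```text
clock: 10.98
tool_pos: [0.5974, 0.358, 0.1912]
eef_rot: [0.792, -0.61, 0.002, -0.002]
ft_force: [0.3, -0.1, -1.5]
gripper_width: 0.0367
t 10.97 pos [0.5974 0.358  0.1912] F [ 0.3 -0.1 -1.5] w 0.0367
dp total (fullscale, tool axes) [-0.012 -0.001  0.165]
rot total fs [-0.01  -0.002 -0.007]
```

```bash
python3 -m jog '[{"rotation":[-0.01,0,-0.007],"dp":[-0.012,-0.001,0.1],"fingers":1},{"rotation":[0,0,0],"dp":[0,0,0.06],"fingers":1},{"rotation":[0,0,0],"dp":[0,0,0],"fingers":1},{"rotation":[0,0,0],"dp":[0,0,0],"fingers":1}]'
python3 - <<'E'
from h import *
go([.597,.361,.117],-75)
s=get_image('side');t=get_image('top')
k=lambda im,x,y,w,h,f:cv2.resize(im[y:y+h,x:x+w,::-1],None,fx=f,fy=f,interpolation=cv2.INTER_CUBIC)
cv2.imwrite('pics/f.png',k(s,240,220,100,100,6))
for l,z in (('foot',.1019),('mid',.05)):
  st=get_state();p=st['tool_pos']+R.from_quat(st['eef_rot']).apply([0,0,z]);print(l,p,(proj('side',p)-[240,220])*6)
E
```

```text
clock: 11.48
tool_pos: [0.6001, 0.3622, 0.1569]
eef_rot: [0.793, -0.609, 0.002, -0.005]
ft_force: [-0.4, 0.1, -1.3]
gripper_width: 0.0363
t 11.47 pos [0.6001 0.3622 0.1569] F [-0.4  0.1 -1.3] w 0.0363
dp total (fullscale, tool axes) [0.002 0.015 0.159]
rot total fs [-0.021  0.004 -0.002]
foot [0.60108773 0.362569   0.05479391] [[118.11400441 408.32604447]]
mid [0.60058406 0.36233525 0.10669094] [[ 99.59788134 312.51655754]]
```

View pics/f.png

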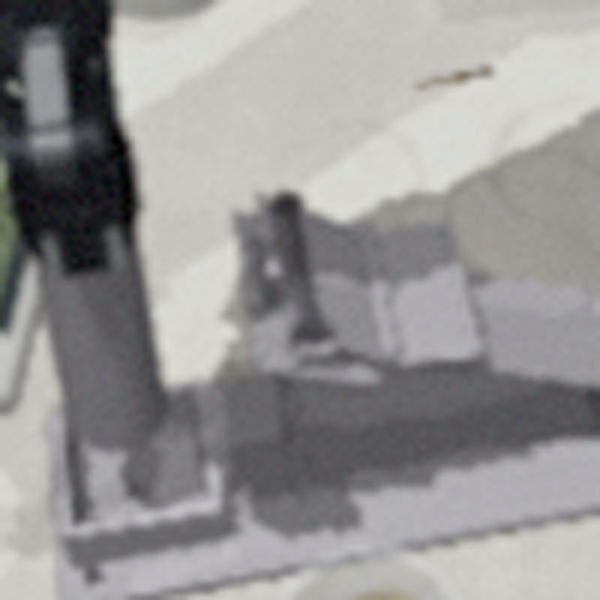

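```bash
python3 - <<'E'
from h import *
out=[]
for n,x,y,off in(('side',243,275,(0.17,1.7)),('top',217,145,(0,0))):
    im=cv2.imread(f'pics/{n}0.png');f=10;o=cv2.resize(im[y:y+48,x:x+40],None,fx=f,fy=f,interpolation=cv2.INTER_CUBIC)
    for c,col in(((.598,.358),(0,0,255)),):
        a=np.radians(15);ex=np.array([np.cos(a),np.sin(a)]);ey=np.array([-ex[1],ex[0]])
        for z in(.03,.008):
            P=[np.r_[np.array(c)+.023*(i*ex+j*ey),z] for i,j in((1,-1),(-1,-1),(-1,1),(1,1))]
            q=((proj(n,P)+off-[x,y]+.5)*f).astype(int);cv2.polylines(o,[q],True,col if z>.02 else (255,0,0),1)
    out.append(o)
cv2.imwrite('pics/g.png',np.hstack(out))
E
```

```text
(no output)
```

View pics/g.png

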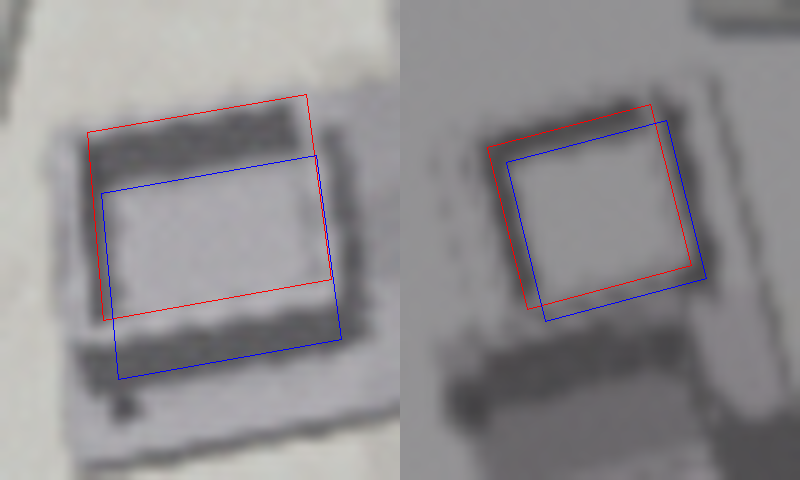

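```bash
python3 -m jog '[{"rotation":[-0.021,0.004,0],"dp":[0.013,0.012,0.04],"fingers":1},{"rotation":[0,0,0],"dp":[0,0,0],"fingers":1},{"rotation":[0,0,0],"dp":[0,0,0],"fingers":1}]'
python3 - <<'E'
from h import *
go([.599,.359,.110],-75)
E
```

```text
clock: 11.95
tool_pos: [0.5983, 0.358, 0.1468]
eef_rot: [0.793, -0.609, 0.0, -0.0]
ft_force: [0.8, -0.2, -1.7]
gripper_width: 0.0365
t 11.95 pos [0.5983 0.358  0.1468] F [ 0.8 -0.2 -1.7] w 0.0365
dp total (fullscale, tool axes) [-0.003 -0.003  0.147]
rot total fs [-0.001 -0.    -0.002]
```

```bash
python3 -m jog '[{"rotation":[0,0,0],"dp":[-0.003,-0.001,0.08],"fingers":1},{"rotation":[-0.01,0,0],"dp":[0,0.004,0.05],"fingers":1},{"rotation":[0,0,0],"dp":[0,0,0],"fingers":1},{"rotation":[0,0,0],"dp":[0,0,0],"fingers":1}]'
python3 - <<'E'
from h import *
go([.599,.359,.110],-75)
E
```

```text
clock: 12.45
tool_pos: [0.5983, 0.3591, 0.1146]
eef_rot: [0.793, -0.609, -0.001, 0.001]
ft_force: [-0.2, 0.4, -1.2]
gripper_width: 0.0365
t 12.45 pos [0.5983 0.3591 0.1146] F [-0.2  0.4 -1.2] w 0.0365
dp total (fullscale, tool axes) [ 0.001 -0.003  0.018]
rot total fs [ 0.005  0.002 -0.003]
```

```bash
python3 -m jog '[{"rotation":[0.003,0,0],"dp":[0,0,0.018],"fingers":1},{"rotation":[0,0,0],"dp":[0,0,0.006],"fingers":1},{"rotation":[0,0,0],"dp":[0,0,0],"fingers":1}]'
python3 - <<'E'
from h import *
go([.599,.359,.110],-75)
E
```

```text
clock: 12.82
tool_pos: [0.5991, 0.3595, 0.1102]
eef_rot: [0.793, -0.609, 0.0, -0.001]
ft_force: [-1.0, 0.1, -2.4]
gripper_width: 0.0365
t 12.82 pos [0.5991 0.3595 0.1102] F [-1.   0.1 -2.4] w 0.0365
dp total (fullscale, tool axes) [0.002 0.001 0.001]
rot total fs [-0.004  0.003 -0.003]
```

```bash
python3 -m jog '[{"rotation":[0,0,0],"dp":[0,0,0.008],"fingers":1},{"rotation":[0,0,0],"dp":[0,0,0.008],"fingers":1},{"rotation":[0,0,0],"dp":[0,0,0],"fingers":1}]'
python3 - <<'E'
from h import *
go([.599,.359,.110],-75)
E
```

```text
clock: 13.2
tool_pos: [0.6001, 0.36, 0.1104]
eef_rot: [0.793, -0.609, 0.001, -0.003]
ft_force: [-0.1, 0.3, -1.7]
gripper_width: 0.0369
t 13.2 pos [0.6001 0.36   0.1104] F [-0.1  0.3 -1.7] w 0.0369
dp total (fullscale, tool axes) [0.003 0.005 0.001]
rot total fs [-0.011  0.004 -0.003]
```

```bash
python3 -m jog '[{"rotation":[-0.01,0,0],"dp":[0.002,0.004,0.018],"fingers":1},{"rotation":[0,0,0],"dp":[0,0,0.01],"fingers":1},{"rotation":[0,0,0],"dp":[0,0,0],"fingers":1}]'
python3 - <<'E'
from h import *
go([.599,.359,.110],-75)
E
```

```text
clock: 13.58
tool_pos: [0.6015, 0.3605, 0.1103]
eef_rot: [0.793, -0.61, 0.001, -0.004]
ft_force: [-0.3, -0.9, -1.3]
gripper_width: 0.0364
t 13.57 pos [0.6015 0.3605 0.1103] F [-0.3 -0.9 -1.3] w 0.0364
dp total (fullscale, tool axes) [0.003 0.011 0.001]
rot total fs [-0.015  0.008 -0.004]
```

```bash
python3 -m jog '[{"rotation":[-0.012,0.004,0],"dp":[0.003,0.011,0.03],"fingers":1}]'
python3 - <<'E'
from h import *
go([.599,.359,.110],-75)
E
```

```text
clock: 13.7
tool_pos: [0.6028, 0.3611, 0.1098]
eef_rot: [0.793, -0.61, 0.002, -0.006]
ft_force: [-4.6, -3.5, 40.5]
gripper_width: 0.0367
t 13.7 pos [0.6028 0.3611 0.1098] F [-4.6 -3.5 40.5] w 0.0367
dp total (fullscale, tool axes) [ 0.004  0.017 -0.001]
rot total fs [-0.025  0.009 -0.005]
```

```bash
python3 -m jog '[{"rotation":[-0.025,0.009,0],"dp":[0.004,0.015,-0.004],"fingers":1},{"rotation":[0,0,0],"dp":[0,0,0],"fingers":1},{"rotation":[0,0,0],"dp":[0,0,0],"fingers":1}]'
python3 - <<'E'
from h import *
go([.599,.359,.110],-75); print(ray('top',(189,197),.113))
E
```

```text
clock: 14.08
tool_pos: [0.5997, 0.3593, 0.11]
eef_rot: [0.793, -0.61, 0.0, -0.0]
ft_force: [-2.2, -0.6, 4.9]
gripper_width: 0.0367
t 14.07 pos [0.5997 0.3593 0.11  ] F [-2.2 -0.6  4.9] w 0.0367
dp total (fullscale, tool axes) [0.001 0.003 0.   ]
rot total fs [-0.001  0.    -0.005]
[0.50227361 0.45558941]
```

```bash
python3 -m jog '[{"rotation":[0,0,0],"dp":[0,0,0],"fingers":0.7},{"rotation":[0,0,0],"dp":[0,0,0],"fingers":0.3},{"rotation":[0,0,0],"dp":[0,0,0],"fingers":0.3},{"rotation":[0,0,0],"dp":[0,0,0],"fingers":0.3}]'
python3 -m jog '[{"rotation":[0,0,0],"dp":[0,0,-0.1],"fingers":0.3},{"rotation":[0,0,0],"dp":[0,0,-0.15],"fingers":0.3},{"rotation":[0,0,0],"dp":[0,0,-0.15],"fingers":0.3},{"rotation":[0,0,0],"dp":[0,0,-0.1],"fingers":0.3},{"rotation":[0,0,0],"dp":[0,0,0],"fingers":0.2}]'
python3 - <<'E'
from h import *
a=np.radians(11);ex=np.array([np.cos(a),np.sin(a)])
go(np.r_[np.array([.4595,.0705])-.03*ex,.20],-79)
s=get_image('side');print(cv2.imwrite('pics/i.png',cv2.resize(s[180:330,230:370,::-1],None,fx=4,fy=4,interpolation=cv2.INTER_CUBIC)))
E
```

```text
clock: 14.58
tool_pos: [0.5995, 0.3593, 0.1088]
eef_rot: [0.793, -0.61, -0.0, 0.0]
ft_force: [-0.4, 0.1, -0.2]
gripper_width: 0.0601
clock: 15.2
tool_pos: [0.5991, 0.3591, 0.2356]
eef_rot: [0.793, -0.61, -0.001, 0.002]
ft_force: [-0.9, 0.5, 0.1]
gripper_width: 0.0679
t 15.2 pos [0.5991 0.3591 0.2356] F [-0.9  0.5  0.1] w 0.0679
dp total (fullscale, tool axes) [0.964 0.955 0.147]
rot total fs [ 0.008 -0.002  0.135]
True
```

View pics/i.png

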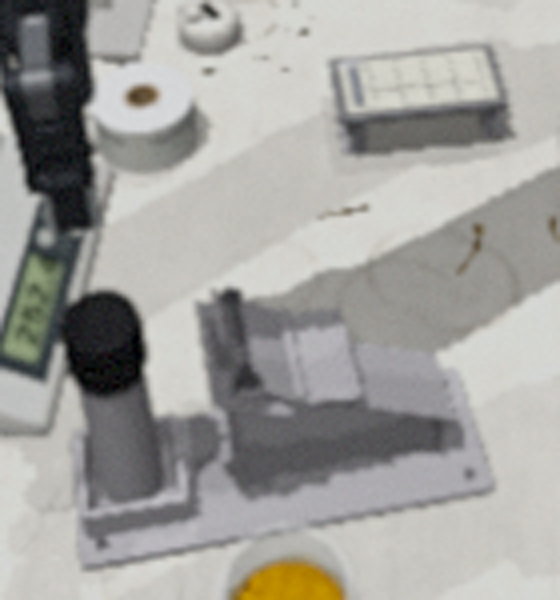

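```bash
python3 -m jog '[{"rotation":[0.008,0,0.135],"dp":[0.08,0.08,0],"fingers":0},{"rotation":[0,0,0],"dp":[0.14,0.14,0],"fingers":0},{"rotation":[0,0,0],"dp":[0.16,0.16,0.01],"fingers":0},{"rotation":[0,0,0],"dp":[0.16,0.16,0.02],"fingers":0},{"rotation":[0,0,0],"dp":[0.16,0.16,0.02],"fingers":0}]'
python3 - <<'E'
from h import *
go([.435,.0657,.12],-79)
E
```

```text
clock: 15.88
tool_pos: [0.4538, 0.1481, 0.2124]
eef_rot: [0.773, -0.635, -0.004, 0.008]
ft_force: [0.7, -0.9, 0.4]
gripper_width: 0.0853
t 15.88 pos [0.4538 0.1481 0.2124] F [ 0.7 -0.9  0.4] w 0.0853
dp total (fullscale, tool axes) [0.307 0.132 0.373]
rot total fs [ 0.034 -0.008  0.008]
```

```bash
python3 -m jog '[{"rotation":[0.034,-0.008,0.008],"dp":[0.15,0.06,0.12],"fingers":0},{"rotation":[0,0,0],"dp":[0.06,0.02,0.1],"fingers":0},{"rotation":[0,0,0],"dp":[0,0,0.08],"fingers":0},{"rotation":[0,0,0],"dp":[0,0,0],"fingers":0},{"rotation":[0,0,0],"dp":[0,0,0],"fingers":0}]'
python3 - <<'E'
from h import *
go([.435,.0657,.015],-79)
E
```

```text
clock: 16.5
tool_pos: [0.435, 0.0843, 0.1314]
eef_rot: [0.769, -0.639, -0.003, 0.006]
ft_force: [-0.7, -0.1, 0.7]
gripper_width: 0.0856
t 16.5 pos [0.435  0.0843 0.1314] F [-0.7 -0.1  0.7] w 0.0856
dp total (fullscale, tool axes) [0.072 0.007 0.466]
rot total fs [ 0.028 -0.006 -0.015]
```

```bash
python3 -m jog '[{"rotation":[0.028,-0.006,-0.012],"dp":[0.068,0.01,0.04],"fingers":0},{"rotation":[0,0,0],"dp":[0,0,0.04],"fingers":0},{"rotation":[0,0,0],"dp":[0,0,0.04],"fingers":0},{"rotation":[0,0,0],"dp":[0,0,0],"fingers":0},{"rotation":[0,0,0],"dp":[0,0,0],"fingers":0}]'
python3 - <<'E'
from h import *
go([.435,.0657,.015],-79)
s=get_image('side');t=get_image('top')
st=get_state();print('side px of tcp',proj('side',st['tool_pos']))
k=lambda im,x,y,w,h,f:cv2.resize(im[y:y+h,x:x+w,::-1],None,fx=f,fy=f,interpolation=cv2.INTER_CUBIC)
cv2.imwrite('pics/j.png',np.hstack([k(s,290,140,90,90,6),k(t,310,180,40,90,6)]))
E
```

```text
clock: 17.12
tool_pos: [0.4378, 0.0708, 0.1018]
eef_rot: [0.773, -0.635, 0.001, -0.003]
ft_force: [0.2, 0.3, 0.0]
gripper_width: 0.0854
t 17.12 pos [0.4378 0.0708 0.1018] F [0.2 0.3 0. ] w 0.0854
dp total (fullscale, tool axes) [0.018 0.017 0.347]
rot total fs [-0.012  0.004  0.008]
side px of tcp [[343.4161135  180.55647193]]
```

View pics/j.png

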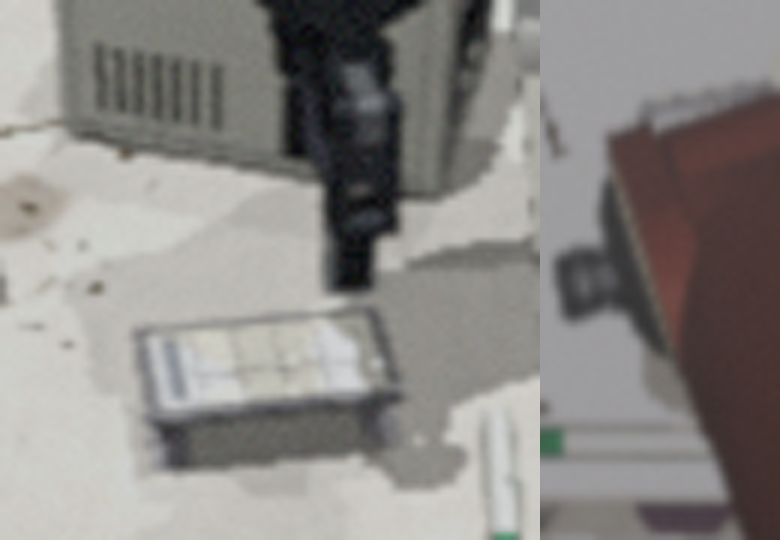

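```bash
python3 -m jog '[{"rotation":[-0.012,0.004,0.008],"dp":[0.018,0.017,0.08],"fingers":0},{"rotation":[-0.01,0,0],"dp":[0,0.005,0.08],"fingers":0},{"rotation":[-0.01,0,0],"dp":[0,0.005,0.04],"fingers":0},{"rotation":[0,0,0],"dp":[0,0,0],"fingers":0},{"rotation":[0,0,0],"dp":[0,0,0],"fingers":0}]'
python3 - <<'E'
from h import *
go([.435,.066,.015],-79)
c=np.array([ray('side',(290+u/6,140+v/6),.04) for u,v in((138,330),(378,308),(398,388),(155,412))]);print(c,c.mean(0))
E
```

```text
clock: 17.85
tool_pos: [0.4343, 0.0657, 0.0525]
eef_rot: [0.772, -0.636, -0.002, 0.002]
ft_force: [0.5, -0.3, 1.0]
gripper_width: 0.0849
t 17.85 pos [0.4343 0.0657 0.0525] F [ 0.5 -0.3  1. ] w 0.0849
dp total (fullscale, tool axes) [-0.001 -0.004  0.15 ]
rot total fs [0.01 0.   0.  ]
[[0.51600803 0.05723201]
 [0.4107236  0.03783033]
 [0.40280739 0.09008141]
 [0.50512906 0.10947984]] [0.45866702 0.0736559 ]
```

```bash
python3 -m jog '[{"rotation":[0,0,0],"dp":[0,0,0.08],"fingers":0},{"rotation":[-0.01,0,0],"dp":[0,0.005,0.06],"fingers":0},{"rotation":[0,0,0],"dp":[0,0,0],"fingers":0},{"rotation":[0,0,0],"dp":[0,0,0],"fingers":0}]'
python3 - <<'E'
from h import *
go([.435,.066,.015],-79)
E
```

```text
clock: 18.35
tool_pos: [0.435, 0.0659, 0.0186]
eef_rot: [0.772, -0.636, -0.002, 0.002]
ft_force: [-0.0, -0.3, -0.6]
gripper_width: 0.0855
t 18.35 pos [0.435  0.0659 0.0186] F [-0.  -0.3 -0.6] w 0.0855
dp total (fullscale, tool axes) [-0.    -0.     0.014]
rot total fs [0.009 0.    0.   ]
```

```bash
python3 -m jog '[{"rotation":[0.009,0,0],"dp":[0,-0.002,0.015],"fingers":0.15},{"rotation":[0,0,0],"dp":[0,0,0],"fingers":0.3},{"rotation":[0,0,0],"dp":[0,0,0],"fingers":0.6},{"rotation":[0,0,0],"dp":[0,0,0],"fingers":1},{"rotation":[0,0,0],"dp":[0,0,0],"fingers":1}]'
python3 -m jog '[{"rotation":[0,0,0],"dp":[0,0,-0.1],"fingers":1},{"rotation":[0,0,0],"dp":[0,0,-0.15],"fingers":1},{"rotation":[0,0,0],"dp":[0,0,-0.15],"fingers":1},{"rotation":[0,0,0],"dp":[0,0,0],"fingers":1},{"rotation":[0,0,0],"dp":[0,0,0],"fingers":1}]'
```

```text
clock: 18.98
tool_pos: [0.436, 0.0661, 0.0159]
eef_rot: [0.772, -0.636, 0.001, -0.001]
ft_force: [-0.5, 0.4, -0.2]
gripper_width: 0.0583
clock: 19.6
tool_pos: [0.4349, 0.0657, 0.1171]
eef_rot: [0.772, -0.636, -0.0, 0.001]
ft_force: [-0.2, 0.2, -0.6]
gripper_width: 0.0586
```

```bash
cat >> h.py <<'E'
a,b=np.radians(14.8),np.radians(28);O=np.array([.491,.331,.076])
bx=np.array([np.cos(a)*np.cos(b),np.sin(a)*np.cos(b),np.sin(b)]);by=np.array([-np.sin(a),np.cos(a),0]);bz=np.cross(bx,by)
RB=R.from_matrix(np.array([-by,-bx,-bz]).T)
def card(s,h,lat=0):
    S=get_state();r=R.from_quat(S['eef_rot']);p=S['tool_pos']
    P=O+bx*(s-.0245)+by*lat+bz*(h-.0181)
    c=np.array([(p-O)@bx+.0245,(p-O)@by,(p-O)@bz+.0181])
    print('t',round(S['clock'],2),'pos',p.round(4),'card s,lat,h mm',(c*1e3).round(1),'F',S['ft_force'].round(1),'Fboard',np.array([S['ft_force']@v for v in(bx,by,bz)]).round(1),'w',round(S['gripper_width'],4))
    print('target',P.round(3),'dp',(r.inv().apply(P-p)/.25).round(3),'rot',((r.inv()*RB).as_rotvec()/.5).round(3))
E
python3 - <<'E'
from h import *
card(-.085,.06)
E
```

```text
t 19.6 pos [0.4349 0.0657 0.1171] card s,lat,h mm [ -64.  -242.2  111.7] F [-0.2  0.2 -0.6] Fboard [-0.4  0.2 -0.5] w 0.0586
target [0.379 0.301 0.062] dp [-0.968  0.041  0.222] rot [ 0.98  -0.033 -0.131]
```

```bash
python3 -m jog '[{"rotation":[0.1,0,-0.06],"dp":[-0.08,0,-0.02],"fingers":1},{"rotation":[0.15,0,-0.06],"dp":[-0.14,0,0],"fingers":1},{"rotation":[0.15,0,0],"dp":[-0.15,0,0],"fingers":1},{"rotation":[0.15,0,0],"dp":[-0.15,0,0],"fingers":1},{"rotation":[0.15,0,0],"dp":[-0.15,0,0],"fingers":1}]'
python3 - <<'E'
from h import *
card(-.07,.04);print(get_state()['joint_pos'].round(3))
E
```

```text
clock: 20.23
tool_pos: [0.3949, 0.2281, 0.1163]
eef_rot: [0.776, -0.607, 0.109, -0.136]
ft_force: [13.7, 15.4, 2.0]
gripper_width: 0.0587
t 20.23 pos [0.3949 0.2281 0.1163] card s,lat,h mm [-61.8 -75.  109.6] F [13.7 15.4  2. ] Fboard [16.1 11.3 -6.3] w 0.0587
target [0.4   0.307 0.051] dp [-0.303 -0.002  0.277] rot [ 0.278 -0.021 -0.025]
[-0.893  0.452  0.308  2.372  0.199  0.013 -2.161]
```

```bash
python3 -m jog '[{"rotation":[-0.12,0,0],"dp":[0.08,0,-0.01],"fingers":1},{"rotation":[-0.15,0,0.06],"dp":[0.14,0,0],"fingers":1},{"rotation":[-0.15,0,0.06],"dp":[0.15,0,0],"fingers":1},{"rotation":[-0.15,0,0],"dp":[0.15,0,0],"fingers":1},{"rotation":[-0.12,0,0],"dp":[0.1,0,0],"fingers":1}]'
python3 - <<'E'
from h import *
go([.436,.0661,.017],-79)
E
```

```text
clock: 20.85
tool_pos: [0.4168, 0.0997, 0.1111]
eef_rot: [0.791, -0.612, -0.009, 0.007]
ft_force: [0.1, 0.3, -0.3]
gripper_width: 0.0585
t 20.85 pos [0.4168 0.0997 0.1111] F [ 0.1  0.3 -0.3] w 0.0585
dp total (fullscale, tool axes) [ 0.151 -0.049  0.375]
rot total fs [0.045 0.009 0.124]
```

```bash
python3 -m jog '[{"rotation":[0.045,0.009,0.124],"dp":[0.12,-0.045,0.05],"fingers":1},{"rotation":[0,0,0],"dp":[0,0,0.08],"fingers":1},{"rotation":[0,0,0],"dp":[0,0,0.04],"fingers":1},{"rotation":[0,0,0],"dp":[0,0,0],"fingers":1}]'
python3 - <<'E'
from h import *
go([.436,.0661,.017],-79)
E
```

```text
clock: 21.35
tool_pos: [0.4347, 0.0693, 0.0626]
eef_rot: [0.769, -0.639, -0.002, 0.003]
ft_force: [-0.2, -0.0, -0.4]
gripper_width: 0.0585
t 21.35 pos [0.4347 0.0693 0.0626] F [-0.2 -0.  -0.4] w 0.0585
dp total (fullscale, tool axes) [ 0.014 -0.004  0.182]
rot total fs [ 0.015 -0.001 -0.016]
```

```bash
python3 -m jog '[{"rotation":[0.012,0,-0.016],"dp":[0.014,-0.004,0.08],"fingers":1},{"rotation":[0,0,0],"dp":[0,0,0.06],"fingers":1},{"rotation":[0,0,0],"dp":[0,0,0.02],"fingers":1},{"rotation":[0,0,0],"dp":[0,0,0],"fingers":1},{"rotation":[0,0,0],"dp":[0,0,0],"fingers":1}]'
python3 - <<'E'
from h import *
go([.436,.0661,.017],-79)
E
```

```text
clock: 21.98
tool_pos: [0.437, 0.0686, 0.0232]
eef_rot: [0.773, -0.634, 0.0, -0.001]
ft_force: [0.0, 0.2, -0.2]
gripper_width: 0.0582
t 21.98 pos [0.437  0.0686 0.0232] F [ 0.   0.2 -0.2] w 0.0582
dp total (fullscale, tool axes) [0.009 0.006 0.025]
rot total fs [-0.004  0.001  0.01 ]
```

```bash
python3 -m jog '[{"rotation":[0,0,0],"dp":[0.007,0.005,0.024],"fingers":1},{"rotation":[0,0,0],"dp":[0,0,0.006],"fingers":1},{"rotation":[0,0,0],"dp":[0,0,0],"fingers":1}]'
python3 -m jog '[{"rotation":[0,0,0],"dp":[0,0,0],"fingers":0.2},{"rotation":[0,0,0],"dp":[0,0,0],"fingers":0},{"rotation":[0,0,0],"dp":[0,0,0],"fingers":0},{"rotation":[0,0,0],"dp":[0,0,-0.08],"fingers":0},{"rotation":[0,0,0],"dp":[0,0,-0.02],"fingers":0}]'
```

```text
clock: 22.35
tool_pos: [0.4367, 0.0666, 0.0161]
eef_rot: [0.773, -0.634, 0.001, -0.002]
ft_force: [-0.2, -0.5, -1.0]
gripper_width: 0.0582
clock: 22.98
tool_pos: [0.4366, 0.0666, 0.0415]
eef_rot: [0.773, -0.634, 0.001, -0.002]
ft_force: [-0.3, -0.9, -0.4]
gripper_width: 0.0852
```

```bash
cat >> h.py <<'E'
def g2(P,yaw=11.3,tilt=28):
    S=get_state();r=R.from_quat(S['eef_rot']);p=S['tool_pos'];a,t=np.radians([yaw,tilt])
    l=np.array([np.cos(a),np.sin(a),0]);y=np.array([-np.sin(a),np.cos(a),0]);z=-np.sin(t)*l-np.cos(t)*np.array([0,0,1])
    T=R.from_matrix(np.array([-y,np.cross(z,-y),z]).T)
    print('t',round(S['clock'],2),'pos',p.round(4),'F',S['ft_force'].round(1),'w',round(S['gripper_width'],4))
    print('dp now axes',(r.inv().apply(P-p)/.25).round(3),'dp target axes',(T.inv().apply(P-p)/.25).round(3),'rot',((r.inv()*T).as_rotvec()/.5).round(3),'err mm',((np.array(P)-p)*1e3).round(1))
E
python3 -m jog '[{"rotation":[-0.15,0,0],"dp":[0,0.02,-0.06],"fingers":0},{"rotation":[-0.25,0,0],"dp":[0,0,0],"fingers":0},{"rotation":[-0.25,0,0],"dp":[0,0,0],"fingers":0},{"rotation":[-0.25,0,0],"dp":[0,0,0],"fingers":0},{"rotation":[0,0,0],"dp":[0,0,0],"fingers":0}]'
python3 - <<'E'
from h import *
g2([.4216,.0635,.022])
E
```

```text
clock: 23.6
tool_pos: [0.4299, 0.065, 0.0563]
eef_rot: [0.753, -0.617, -0.145, 0.176]
ft_force: [-0.4, -0.2, -0.3]
gripper_width: 0.0853
t 23.6 pos [0.4299 0.065  0.0563] F [-0.4 -0.2 -0.3] w 0.0853
dp now axes [-0.    -0.031  0.138] dp target axes [-0.    -0.035  0.137] rot [-0.056  0.001 -0.   ] err mm [ -8.3  -1.5 -34.3]
```

```bash
python3 -m jog '[{"rotation":[-0.055,0,0],"dp":[0,-0.034,0.02],"fingers":0},{"rotation":[0,0,0],"dp":[0,0,0.06],"fingers":0},{"rotation":[0,0,0],"dp":[0,0,0.045],"fingers":0},{"rotation":[0,0,0],"dp":[0,0,0],"fingers":0},{"rotation":[0,0,0],"dp":[0,0,0],"fingers":0}]'
python3 - <<'E'
from h import *
g2([.4216,.0635,.022])
E
```

```text
clock: 24.22
tool_pos: [0.4212, 0.0632, 0.0235]
eef_rot: [0.75, -0.615, -0.153, 0.187]
ft_force: [0.5, 0.2, -0.1]
gripper_width: 0.0853
t 24.23 pos [0.4212 0.0632 0.0235] F [ 0.5  0.2 -0.1] w 0.0853
dp now axes [-0.001 -0.005  0.004] dp target axes [-0.001 -0.005  0.004] rot [-0.    -0.     0.001] err mm [ 0.4  0.3 -1.5]
```

```bash
python3 -m jog '[{"rotation":[0,0,0],"dp":[0,0,0],"fingers":0.15},{"rotation":[0,0,0],"dp":[0,0,0],"fingers":0.3},{"rotation":[0,0,0],"dp":[0,0,0],"fingers":0.6},{"rotation":[0,0,0],"dp":[0,0,0],"fingers":1},{"rotation":[0,0,0],"dp":[0,0,0],"fingers":1}]'
python3 -m jog '[{"rotation":[0,0,0],"dp":[0,0.05,-0.09],"fingers":1},{"rotation":[0,0,0],"dp":[0,0.07,-0.13],"fingers":1},{"rotation":[0,0,0],"dp":[0,0.06,-0.12],"fingers":1},{"rotation":[0,0,0],"dp":[0,0,0],"fingers":1}]'
cat >> h.py <<'E'
RV=R.from_matrix(np.array([-by,np.cross([0,0,-1],-by),[0,0,-1]]).T)
G0=None
def c2(s,h,lat=0):
    # card grip at card x=-32mm, card underside height in card frame; TCP when gripped
    S=get_state();r=R.from_quat(S['eef_rot']);p=S['tool_pos']
    # grasp pose: TCP z .0235, level offset -.0402 from card centre, underside .034 -> in card frame (x,z)=(-.0402,-.0105)
    cx,cz=-.0402,-.0105
    rel=RB.inv()*R.from_rotvec([0,0,0])
    P=O+bx*(s+cx)+by*lat+bz*(h+cz)
    q=p-O;c=np.array([q@bx-cx,q@by,q@bz-cz])*1e3
    f=S['ft_force']
    print('t',round(S['clock'],2),'pos',p.round(4),'card s,lat,h',c.round(1),'Fboard',np.array([f@v for v in(bx,by,bz)]).round(1),'w',round(S['gripper_width'],4))
    print('target',P.round(3),'dp now',(r.inv().apply(P-p)/.25).round(3),'dp vert',(RV.inv().apply(P-p)/.25).round(3),'rot',((r.inv()*RV).as_rotvec()/.5).round(3),'j',S['joint_pos'].round(2))
E
python3 - <<'E'
from h import *
c2(-.07,.03)
E
```

```text
clock: 24.85
tool_pos: [0.4225, 0.0635, 0.0246]
eef_rot: [0.751, -0.615, -0.152, 0.186]
ft_force: [-0.3, 0.5, 1.1]
gripper_width: 0.0582
clock: 25.35
tool_pos: [0.4217, 0.0632, 0.122]
eef_rot: [0.75, -0.615, -0.153, 0.187]
ft_force: [0.5, -0.5, -0.7]
gripper_width: 0.0581
t 25.35 pos [0.4217 0.0632 0.122 ] card s,lat,h [ -57.7 -241.2  114.7] Fboard [-0.  -0.6 -0.8] w 0.0581
target [0.388 0.304 0.041] dp now [-0.97  -0.201  0.258] dp vert [-0.965 -0.116  0.322] rot [ 0.975  0.03  -0.12 ] j [-0.08  0.68 -0.19  1.81  0.1   1.16 -1.7 ]
```

```bash
sed -i 's/cx,cz=-.0402,-.0105/cx,cz=-.0391,-.0094/' h.py; python3 -m jog '[{"rotation":[0.1,0.01,-0.06],"dp":[-0.08,0,0],"fingers":1},{"rotation":[0.15,0.01,-0.06],"dp":[-0.14,0,0],"fingers":1},{"rotation":[0.15,0.01,0],"dp":[-0.15,0,0],"fingers":1},{"rotation":[0.15,0,0],"dp":[-0.15,0,0],"fingers":1},{"rotation":[0.15,0,0],"dp":[-0.15,0,0],"fingers":1}]'
python3 - <<'E'
from h import *
c2(-.07,.03)
E
```

```text
clock: 25.98
tool_pos: [0.3806, 0.2255, 0.1179]
eef_rot: [0.788, -0.612, -0.044, 0.05]
ft_force: [0.4, 0.1, -0.6]
gripper_width: 0.0585
t 25.98 pos [0.3806 0.2255 0.1179] card s,lat,h [-59.2 -73.8 109.2] Fboard [ 0.1  0.  -0.7] w 0.0585
target [0.389 0.304 0.043] dp now [-0.293 -0.147  0.285] dp vert [-0.295 -0.111  0.3  ] rot [ 0.267  0.019 -0.016] j [-0.39  0.53 -0.24  2.03  0.1   0.72 -2.  ]
```

```bash
python3 -m jog '[{"rotation":[0.15,0.01,-0.016],"dp":[-0.13,-0.06,0],"fingers":1},{"rotation":[0.11,0.01,0],"dp":[-0.1,-0.03,0.02],"fingers":1},{"rotation":[0,0,0],"dp":[-0.03,0,0.04],"fingers":1},{"rotation":[0,0,0],"dp":[0,0,0],"fingers":1},{"rotation":[0,0,0],"dp":[0,0,0],"fingers":1}]'
python3 - <<'E'
from h import *
c2(-.07,.02)
E
```

```text
clock: 26.6
tool_pos: [0.3809, 0.2944, 0.0959]
eef_rot: [0.794, -0.608, -0.002, 0.005]
ft_force: [0.3, -0.4, 0.1]
gripper_width: 0.058
t 26.6 pos [0.3809 0.2944 0.0959] card s,lat,h [-53.8  -7.3  81.3] Fboard [ 0.2 -0.5 -0. ] w 0.058
target [0.393 0.305 0.034] dp now [-0.03  -0.061  0.246] dp vert [-0.029 -0.058  0.247] rot [ 0.021 -0.008  0.009] j [-0.58  0.57 -0.17  2.04  0.17  0.56 -2.19]
```

```bash
python3 -m jog '[{"rotation":[0.02,-0.008,0.009],"dp":[-0.03,-0.02,0.08],"fingers":1},{"rotation":[0,0,0],"dp":[0,-0.02,0.08],"fingers":1},{"rotation":[0,0,0],"dp":[0,-0.02,0.04],"fingers":1},{"rotation":[0,0,0],"dp":[0,0,0],"fingers":1},{"rotation":[0,0,0],"dp":[0,0,0],"fingers":1}]'
python3 - <<'E'
from h import *
c2(-.07,.004)
s=get_image('side');cv2.imwrite('pics/k.png',cv2.resize(s[200:320,250:380,::-1],None,fx=5,fy=5,interpolation=cv2.INTER_CUBIC))
for s_,y_ in((55,30),(55,-30),(-55,30),(-55,-30)):
    S=get_state();p=S['tool_pos'];P=p+bx*(.0391+s_/1e3)+bz*(.0094+.006)+by*y_/1e3;print(s_,y_,((proj('side',P)[0]-[250,200])*5).round())
for x,y,z in((-62,21,0),(-62,-21,0),(33,21,0),(33,-21,0),(4,28,12),(4,-28,12)):
    P=O+bx*x/1e3+by*y/1e3+bz*z/1e3;print(x,y,z,((proj('side',P)[0]-[250,200])*5).round())
E
```

```text
clock: 27.22
tool_pos: [0.3979, 0.3003, 0.0452]
eef_rot: [0.789, -0.615, 0.001, 0.0]
ft_force: [0.0, -1.0, 0.3]
gripper_width: 0.0584
t 27.23 pos [0.3979 0.3003 0.0452] card s,lat,h [-61.7  -5.9  28.2] Fboard [-0.  -0.9  0.4] w 0.0584
target [0.4   0.307 0.02 ] dp now [-0.024 -0.016  0.101] dp vert [-0.024 -0.016  0.101] rot [-0.002 -0.004 -0.023] j [-0.6   0.67 -0.14  2.03  0.2   0.45 -2.21]
55 30 [393. 352.]
55 -30 [361. 235.]
-55 30 [623. 389.]
-55 -30 [581. 278.]
-62 21 0 [470. 417.]
-62 -21 0 [445. 336.]
33 21 0 [262. 386.]
33 -21 0 [245. 302.]
4 28 12 [345. 392.]
4 -28 12 [318. 281.]
```

View pics/k.png

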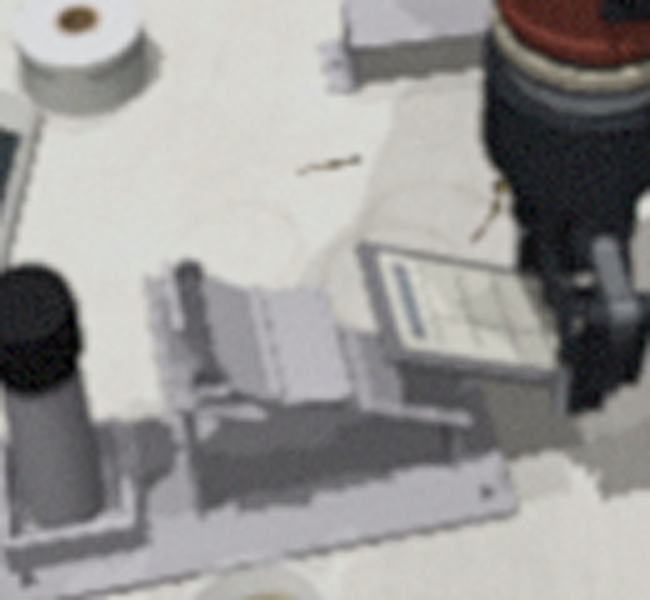

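```bash
python3 -m jog '[{"rotation":[0,-0.004,-0.02],"dp":[-0.021,-0.008,0.04],"fingers":1},{"rotation":[0,0,0],"dp":[0,-0.008,0.04],"fingers":1},{"rotation":[0,0,0],"dp":[0,0,0.01],"fingers":1},{"rotation":[0,0,0],"dp":[0,0,0],"fingers":1},{"rotation":[0,0,0],"dp":[0,0,0],"fingers":1}]'
python3 - <<'E'
from h import *
c2(-.05,.002,-.001)
E
```

```text
clock: 27.9
tool_pos: [0.4007, 0.3074, 0.0219]
eef_rot: [0.792, -0.61, 0.0, -0.001]
ft_force: [-0.7, -0.5, 0.5]
gripper_width: 0.0583
t 27.9 pos [0.4007 0.3074 0.0219] card s,lat,h [-68.7   0.3   5.5] Fboard [-0.4 -0.3  0.8] w 0.0583
target [0.419 0.311 0.028] dp now [ 0.005 -0.073 -0.023] dp vert [ 0.005 -0.073 -0.023] rot [-0.004  0.002  0.001] j [-0.61  0.72 -0.13  2.03  0.21  0.41 -2.22]
```

```bash
python3 -m jog '[{"rotation":[0,0,0],"dp":[0.004,-0.04,-0.014],"fingers":1},{"rotation":[0,0,0],"dp":[0,-0.04,-0.016],"fingers":1},{"rotation":[0,0,0],"dp":[0,0,0],"fingers":1}]'
python3 - <<'E'
from h import *
c2(-.03,.001,-.001)
E
```

```text
clock: 28.28
tool_pos: [0.4227, 0.3121, 0.0306]
eef_rot: [0.792, -0.61, 0.001, -0.002]
ft_force: [-0.0, -0.1, -0.2]
gripper_width: 0.0583
t 28.27 pos [0.4227 0.3121 0.0306] card s,lat,h [-44.7  -0.8   2.6] Fboard [-0.1 -0.1 -0.2] w 0.0583
target [0.436 0.315 0.036] dp now [ 0.001 -0.055 -0.022] dp vert [ 0.001 -0.055 -0.022] rot [-0.009  0.003 -0.001] j [-0.59  0.72 -0.14  1.97  0.21  0.46 -2.19]
```

```bash
python3 -m jog '[{"rotation":[-0.008,0.003,0],"dp":[0,-0.03,-0.013],"fingers":1},{"rotation":[0,0,0],"dp":[0,-0.03,-0.015],"fingers":1},{"rotation":[0,0,0],"dp":[0,0,0],"fingers":1}]'
python3 - <<'E'
from h import *
c2(-.01,.001,-.001)
E
```

```text
clock: 28.65
tool_pos: [0.4364, 0.315, 0.0371]
eef_rot: [0.792, -0.61, -0.001, 0.002]
ft_force: [1.0, 0.6, -2.4]
gripper_width: 0.0583
t 28.65 pos [0.4364 0.315  0.0371] card s,lat,h [-29.4  -1.6   1.7] Fboard [-0.2  0.3 -2.6] w 0.0583
target [0.453 0.32  0.046] dp now [-0.002 -0.07  -0.034] dp vert [-0.002 -0.07  -0.034] rot [ 0.009 -0.003 -0.001] j [-0.57  0.72 -0.15  1.92  0.2   0.52 -2.17]
```

```bash
python3 -m jog '[{"rotation":[0.006,0,0],"dp":[-0.002,-0.03,-0.015],"fingers":1},{"rotation":[0,0,0],"dp":[0,-0.03,-0.015],"fingers":1},{"rotation":[0,0,0],"dp":[0,0,0],"fingers":1}]'
python3 - <<'E'
from h import *
c2(0,.001,-.001)
E
```

```text
clock: 29.02
tool_pos: [0.45, 0.3186, 0.0442]
eef_rot: [0.792, -0.61, -0.0, 0.003]
ft_force: [1.4, -0.8, -2.5]
gripper_width: 0.0583
t 29.02 pos [0.45   0.3186 0.0442] card s,lat,h [-13.6  -1.5   1.4] Fboard [-0.2 -1.1 -2.7] w 0.0583
target [0.462 0.322 0.05 ] dp now [-0.002 -0.049 -0.025] dp vert [-0.002 -0.049 -0.024] rot [ 0.011 -0.007  0.   ] j [-0.56  0.72 -0.16  1.88  0.2   0.56 -2.16]
```

```bash
python3 -m jog '[{"rotation":[0.008,-0.004,0],"dp":[-0.002,-0.024,-0.012],"fingers":1}]'; python3 -m jog '[{"rotation":[0,0,0],"dp":[0,-0.014,-0.007],"fingers":1}]'
python3 - <<'E'
from h import *
c2(0,.001,-.001)
E
```

```text
clock: 29.15
tool_pos: [0.4554, 0.3205, 0.0471]
eef_rot: [0.792, -0.61, -0.0, 0.001]
ft_force: [-1.2, -0.8, -3.3]
gripper_width: 0.0582
clock: 29.28
tool_pos: [0.4594, 0.3216, 0.0491]
eef_rot: [0.792, -0.61, 0.0, 0.001]
ft_force: [-0.5, 0.1, -3.9]
gripper_width: 0.0583
t 29.27 pos [0.4594 0.3216 0.0491] card s,lat,h [-2.6 -1.   1.1] Fboard [-2.2  0.2 -3.2] w 0.0583
target [0.462 0.322 0.05 ] dp now [-0.    -0.009 -0.005] dp vert [-0.    -0.009 -0.005] rot [ 0.003 -0.003  0.   ] j [-0.55  0.72 -0.16  1.86  0.2   0.58 -2.15]
```

```bash
python3 -m jog '[{"rotation":[0,0,0],"dp":[0,-0.012,-0.006],"fingers":1}]';python3 -m jog '[{"rotation":[0,0,0],"dp":[0,-0.012,-0.006],"fingers":1}]'
python3 - <<'E'
from h import *
c2(0,.001,-.001)
E
```

```text
clock: 29.4
tool_pos: [0.4601, 0.3217, 0.0499]
eef_rot: [0.792, -0.61, -0.001, 0.003]
ft_force: [-6.5, -0.4, -6.3]
gripper_width: 0.0584
clock: 29.52
tool_pos: [0.4598, 0.3216, 0.0504]
eef_rot: [0.792, -0.61, -0.003, 0.007]
ft_force: [-5.6, -1.1, -5.7]
gripper_width: 0.0583
t 29.52 pos [0.4598 0.3216 0.0504] card s,lat,h [-1.7 -1.1  2.1] Fboard [-7.7  0.4 -2.4] w 0.0583
target [0.462 0.322 0.05 ] dp now [-0.001 -0.008  0.001] dp vert [-0.001 -0.008  0.001] rot [ 0.028 -0.007  0.001] j [-0.54  0.73 -0.17  1.84  0.19  0.6  -2.14]
```

```bash
python3 -m jog '[{"rotation":[0.025,-0.005,0],"dp":[0,-0.022,-0.009],"fingers":1}]';python3 -m jog '[{"rotation":[0.01,0,0],"dp":[0,-0.022,-0.009],"fingers":1}]'
python3 - <<'E'
from h import *
c2(0,.001,-.001)
E
```

```text
clock: 29.65
tool_pos: [0.4597, 0.3215, 0.0507]
eef_rot: [0.793, -0.61, -0.003, 0.006]
ft_force: [-8.8, -0.7, -7.1]
gripper_width: 0.0583
clock: 29.78
tool_pos: [0.4595, 0.3213, 0.0509]
eef_rot: [0.793, -0.609, -0.004, 0.01]
ft_force: [-7.7, -1.1, -6.8]
gripper_width: 0.0576
t 29.77 pos [0.4595 0.3213 0.0509] card s,lat,h [-1.7 -1.3  2.7] Fboard [-10.    0.9  -2.4] w 0.0576
target [0.462 0.322 0.05 ] dp now [-0.001 -0.009  0.003] dp vert [-0.001 -0.009  0.003] rot [ 0.041 -0.012  0.003] j [-0.54  0.73 -0.17  1.84  0.19  0.61 -2.14]
```

```bash
python3 -m jog '[{"rotation":[0.04,-0.01,0],"dp":[0,-0.012,0.008],"fingers":1},{"rotation":[0,0,0],"dp":[0,0,0],"fingers":1}]'
python3 - <<'E'
from h import *
c2(0,.0,-.001)
E
```

```text
clock: 30.02
tool_pos: [0.4608, 0.3218, 0.0484]
eef_rot: [0.793, -0.609, -0.001, 0.002]
ft_force: [-3.1, -1.3, -2.2]
gripper_width: 0.0581
t 30.02 pos [0.4608 0.3218 0.0484] card s,lat,h [-1.7 -1.2 -0.1] Fboard [-4.  -0.5 -0.3] w 0.0581
target [0.462 0.322 0.049] dp now [-0.001 -0.006 -0.004] dp vert [-0.001 -0.006 -0.004] rot [ 0.006 -0.002  0.005] j [-0.54  0.73 -0.16  1.85  0.2   0.58 -2.14]
```

```bash
python3 -m jog '[{"rotation":[0,0,0],"dp":[0,0,0],"fingers":0.4},{"rotation":[0,0,0],"dp":[0,0,0],"fingers":0.15},{"rotation":[0,0,0],"dp":[0,0,0],"fingers":0},{"rotation":[0,0,0],"dp":[0,0,0],"fingers":0}]'
python3 - <<'E'
from h import *
c2(0,.0,-.001)
E
python3 -m jog '[{"rotation":[0,0,0],"dp":[0,0.02,-0.05],"fingers":0},{"rotation":[0,0,0],"dp":[0,0.02,-0.1],"fingers":0},{"rotation":[0,0,0],"dp":[0,0.03,-0.15],"fingers":0},{"rotation":[0,0,0],"dp":[0,0,-0.15],"fingers":0},{"rotation":[0,0,0],"dp":[0,0,-0.1],"fingers":0}]'
```

```text
clock: 30.52
tool_pos: [0.4663, 0.3243, 0.0512]
eef_rot: [0.793, -0.61, 0.002, -0.004]
ft_force: [-0.4, 0.3, 0.3]
gripper_width: 0.0851
t 30.52 pos [0.4663 0.3243 0.0512] card s,lat,h [ 4.8 -0.2 -0.5] Fboard [-0.2  0.4  0.4] w 0.0851
target [0.462 0.322 0.049] dp now [0.003 0.018 0.007] dp vert [0.003 0.018 0.007] rot [-0.018  0.005  0.003] j [-0.54  0.72 -0.16  1.84  0.2   0.58 -2.14]
clock: 31.15
tool_pos: [0.4469, 0.3187, 0.1947]
eef_rot: [0.793, -0.609, 0.002, -0.005]
ft_force: [1.3, 0.2, -0.6]
gripper_width: 0.0857
```

```bash
python3 -m jog '[{"rotation":[0,0,0],"dp":[0.15,0,-0.1],"fingers":0},{"rotation":[0,0,0],"dp":[0.2,0,-0.05],"fingers":0},{"rotation":[0,0,0],"dp":[0.2,0,0],"fingers":0},{"rotation":[0,0,0],"dp":[0.2,0,0],"fingers":0},{"rotation":[0,0,0],"dp":[0.2,0,0],"fingers":0}]' | head -2
python3 -m jog '[{"rotation":[0,0,0],"dp":[0.2,0,0],"fingers":0},{"rotation":[0,0,0],"dp":[0.2,0,0],"fingers":0},{"rotation":[0,0,0],"dp":[0.1,0,0],"fingers":0},{"rotation":[0,0,0],"dp":[0,0,0],"fingers":0}]' | head -2
python3 - <<'E'
from h import *
for n,off in(('side',(0,1.6)),('top',(0,0))):
    g=cv2.cvtColor(get_image(n),cv2.COLOR_RGB2GRAY);cv2.imwrite(f'pics/{n}_end.png',g)
    g0=cv2.cvtColor(cv2.imread(f'pics/{n}0.png'),cv2.COLOR_BGR2GRAY)
    def prof(P):
        q=(proj(n,P)+off).astype(np.float32)
        return [cv2.remap(i,q[:,:1].copy(),q[:,1:].copy(),cv2.INTER_LINEAR)[:,0] for i in(g,g0)]
    xs=np.arange(-80,24,4);print(n,'x',xs.tolist())
    for y in(-12,0,12):
        for r in prof([O+bx*x/1e3+by*(y-1)/1e3+bz*.006 for x in xs]):print(y,r.tolist())
    ys=np.arange(-44,45,4);print('y',ys.tolist())
    for x in(-45,-25,-10):
        for r in prof([O+bx*x/1e3+by*y/1e3+bz*.006 for y in ys]):print(x,r.tolist())
    # tube: cap top
    print('tube cap now/before',[r.tolist() for r in prof([[.599,.359,z] for z in(.14,.11,.08,.05)])])
E
```

```text
clock: 31.78
tool_pos: [0.5099, 0.0904, 0.241]
clock: 32.28
tool_pos: [0.5442, -0.039, 0.2441]
side x [-80, -76, -72, -68, -64, -60, -56, -52, -48, -44, -40, -36, -32, -28, -24, -20, -16, -12, -8, -4, 0, 4, 8, 12, 16, 20]
-12 [201, 202, 201, 199, 200, 198, 165, 128, 176, 189, 193, 199, 199, 194, 187, 197, 199, 187, 162, 166, 172, 171, 173, 172, 171, 172]
-12 [196, 199, 199, 196, 196, 195, 173, 150, 147, 151, 151, 148, 149, 150, 149, 150, 152, 150, 141, 137, 160, 165, 166, 166, 166, 165]
0 [199, 200, 198, 174, 171, 155, 123, 133, 180, 178, 181, 192, 188, 182, 171, 189, 190, 183, 156, 162, 172, 173, 172, 172, 172, 172]
0 [197, 198, 196, 172, 167, 153, 147, 147, 148, 148, 147, 147, 148, 147, 148, 147, 147, 149, 142, 139, 160, 166, 167, 166, 166, 166]
12 [200, 201, 200, 180, 167, 160, 124, 128, 184, 192, 196, 200, 199, 190, 183, 195, 198, 181, 140, 160, 172, 174, 174, 174, 174, 172]
12 [197, 197, 196, 176, 164, 158, 146, 149, 149, 148, 145, 149, 147, 148, 148, 147, 148, 148, 140, 139, 162, 166, 168, 169, 167, 170]
y [-44, -40, -36, -32, -28, -24, -20, -16, -12, -8, -4, 0, 4, 8, 12, 16, 2
[... 1850 characters left out ...]
46, 147, 148, 147, 147, 147, 139, 116, 135, 157, 166, 165, 165]
-45 [137, 143, 113, 81, 80, 85, 108, 114, 113, 113, 112, 113, 112, 113, 111, 114, 128, 144, 142, 142, 147, 147, 147]
-25 [90, 90, 89, 90, 120, 156, 160, 160, 157, 161, 155, 150, 150, 153, 156, 156, 145, 116, 144, 164, 166, 165, 165]
-25 [96, 86, 80, 81, 80, 83, 104, 113, 112, 112, 113, 113, 112, 113, 111, 115, 133, 144, 142, 145, 147, 147, 146]
-10 [90, 89, 88, 92, 112, 145, 148, 152, 157, 157, 153, 145, 141, 156, 155, 153, 140, 111, 141, 164, 165, 166, 165]
-10 [91, 81, 80, 81, 80, 82, 102, 111, 111, 110, 109, 109, 110, 110, 109, 111, 126, 141, 140, 147, 147, 147, 147]
tube cap now/before [[70, 71, 59, 59], [130, 80, 143, 147]]
```

```bash
python3 - <<'E'
from rig import *
s=get_state();print(s['clock'],s['ft_force'].round(1),abs(s['joint_velocities']).max());print(hand_in())
E
```

```text
32.375 [ 0.2 -0.5  0.5] 0.024940359018012753
the job is handed in; nothing more can be done
None
```

I did both parts in the order asked and handed the job in at 32.4 s of the 51 s. The tube went from the heater into the back pocket first. Then the card went up the slope under the clip, paper side up, and was released.

**What the last checks showed**
- **Tube:** a picture after release shows it upright in the pocket, and the last camera readings still find it there.
- **Card:** it slid with about 2 to 4 N, then stopped dead. A 10 N push moved it no further, so I took that as the stop.
- **Card position:** its stop was 1.7 mm short of my estimated home point, and both cameras put its tail about 2 mm short. My estimate of the stand's position is only good to about 3 mm. The leading end is hidden under the clip, so I could not see the contact with the stop directly.
- **Robot:** at hand-in it was away from everything and reading no contact force.

**What went wrong on the way**
- **Hard contact in the heater:** on my first descent into the heater the fingers came down off-centre and hit something, probably the cap or the rim. The force reading was 85 N. I backed off at once and the next picture showed the tube unmoved. That is under the 120 N wrist limit, but if the gripper's body rather than the fingers made that contact, it is over the 40 N limit.
- **Push on the pocket floor:** I pressed the tube down with about 40 N for a moment while checking it had bottomed.
- **Card gripped twice:** with the first grip the arm ran into its joint limit on the slope. I put the card back on its rest, gripped it again at a tilt and carried on.

I did not move the plugs or other items on purpose. I made no separate last check of their positions.

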